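# Cap the decorating colours and pack them away

### The job

The cake decorating is done and the colour pots stand about with their caps only resting on. Swing the half-fallen blue lid of the white colour box fully up out of the way, to upright or beyond, press every pot's cap down until it snaps fully home so that the colour does not dry out, stand each pot upright on the floor of its own bay in the box, and when all are in, lower the lid until it is fully shut, without slamming it. Leave the cutter rings and piping nozzles where they are.

Things in the scene. Friction and masses are not known exactly. Their poses are not given: they have to be found in the camera images.
- colour_box: white plastic box, fixed, 116 mm (x) by 256 mm (y) by 45 mm high without lid; walls and floor 5 mm. Origin: centre of its underside; x points from the front (robot's side) to the hinge side, y along the long side, z up. Three thin dividers across x (tops 29 mm above the table) part it into four bays in a row along y, each 106 mm (x) by 59 mm (y).
- lid (a joint): angle of the blue lid (rad): 0 shut, 1.57 upright, at most 1.95; found half open at 0.75 to 1.1, hanging over the bays. Stiff hinge (0.22 N m of friction): stays at whatever angle it is left, must be pushed all the way. Lid: shell 116 by 256 by 20 mm high; shut, its flat top is 65 mm above the table; clears pots with raised caps.
- hinge (a point): midpoint of the lid's hinge line, on the far long edge of the box, 58 mm along the box's +x from its origin and 45 mm above the table; the line runs along the box's y.
- lid_tab (a point): middle of the grey thumb tab on the lid's front edge (tab 56 mm wide, 18 mm long, 8 mm thick, in the plane of the lid); 125 mm from the hinge line, 6 mm above it when shut; at the top of the opened lid.
- bay1 (a point): centre of the floor of bay 1 of the box (-92 mm along the box's y), 5 mm above the table.
- bay2 (a point): centre of the floor of bay 2 of the box (-31 mm along the box's y), 5 mm above the table.
- bay3 (a point): centre of the floor of bay 3 of the box (31 mm along the box's y), 5 mm above the table.
- bay4 (a point): centre of the floor of bay 4 of the box (92 mm along the box's y), 5 mm above the table.
- pot_red: small white plastic pot of red decorating colour with a red band and a red snap cap; round, 42 mm in diameter (cap 43 mm), 46 mm high with the cap home, 53 mm with the cap up; about 75 g. Origin at the centre of its underside, z up. Grip it across the diameter from above. May be absent.
- pot_red_cap (a joint): how far the cap of pot_red stands above home (m): about 0.0075 as found (only resting on its neck), 0 when snapped home. The cap slides straight down the pot's axis over a detent: it takes about 8 to 10 N from above, goes over about half way down and then stays. It cannot come off.
- pot_blue: small white plastic pot of blue decorating colour with a blue band and a blue snap cap; round, 42 mm in diameter (cap 43 mm), 46 mm high with the cap home, 53 mm with the cap up; about 75 g. Origin at the centre of its underside, z up. Grip it across the diameter from above. May be absent.
- pot_blue_cap (a joint): how far the cap of pot_blue stands above home (m): about 0.0075 as found (only resting on its neck), 0 when snapped home. The cap slides straight down the pot's axis over a detent: it takes about 8 to 10 N from above, goes over about half way down and then stays. It cannot come off.
- pot_yellow: small white plastic pot of yellow decorating colour with a yellow band and a yellow snap cap; round, 42 mm in diameter (cap 43 mm), 46 mm high with the cap home, 53 mm with the cap up; about 75 g. Origin at the centre of its underside, z up. Grip it across the diameter from above. May be absent.
- pot_yellow_cap (a joint): how far the cap of pot_yellow stands above home (m): about 0.0075 as found (only resting on its neck), 0 when snapped home. The cap slides straight down the pot's axis over a detent: it takes about 8 to 10 N from above, goes over about half way down and then stays. It cannot come off.
- pot_green: small white plastic pot of green decorating colour with a green band and a green snap cap; round, 42 mm in diameter (cap 43 mm), 46 mm high with the cap home, 53 mm with the cap up; about 75 g. Origin at the centre of its underside, z up. Grip it across the diameter from above. May be absent.
- pot_green_cap (a joint): how far the cap of pot_green stands above home (m): about 0.0075 as found (only resting on its neck), 0 when snapped home. The cap slides straight down the pot's axis over a detent: it takes about 8 to 10 N from above, goes over about half way down and then stays. It cannot come off.
- pot_purple: small white plastic pot of purple decorating colour with a purple band and a purple snap cap; round, 42 mm in diameter (cap 43 mm), 46 mm high with the cap home, 53 mm with the cap up; about 75 g. Origin at the centre of its underside, z up. Grip it across the diameter from above. May be absent.
- pot_purple_cap (a joint): how far the cap of pot_purple stands above home (m): about 0.0075 as found (only resting on its neck), 0 when snapped home. The cap slides straight down the pot's axis over a detent: it takes about 8 to 10 N from above, goes over about half way down and then stays. It cannot come off.
- cutter_small: bystander: steel pastry cutter ring, 49 mm in diameter, 28 mm high, standing among the pots; origin at the centre of its underside.
- nozzle_1: bystander: steel piping nozzle, cone 35 mm in diameter, 40 mm high, behind the pots; origin at the centre of its underside.
- nozzle_2: bystander: steel piping nozzle, cone 30 mm in diameter, 40 mm high, behind the pots; origin at the centre of its underside.

How it is judged (in metres and radians):
On the way, in this order (a step that is already met when the one before it is completed fails the run):
1. the lid is swung up, out of the way of the bays (value of joint lid above 1.5 rad), for 0.2 s.
2. all the pots stand in the box with their caps snapped home while the lid is still open (value of joint each of pot_red_cap, pot_blue_cap, pot_yellow_cap, pot_green_cap, pot_purple_cap below 0.0015 m and x of pot_red in the frame of colour_box between -0.036 and 0.036 m and y of pot_red in the frame of colour_box between -0.11 and 0.11 m and z of pot_red in the frame of colour_box between 0 and 0.009 m and angle between each of pot_red, pot_blue, pot_yellow, pot_green, pot_purple's own z axis and vertical below 0.12 rad and x of pot_blue in the frame of colour_box between -0.036 and 0.036 m and y of pot_blue in the frame of colour_box between -0.11 and 0.11 m and z of pot_blue in the frame of colour_box between 0 and 0.009 m and x of pot_yellow in the frame of colour_box between -0.036 and 0.036 m and y of pot_yellow in the frame of colour_box between -0.11 and 0.11 m and z of pot_yellow in the frame of colour_box between 0 and 0.009 m and x of pot_green in the frame of colour_box between -0.036 and 0.036 m and y of pot_green in the frame of colour_box between -0.11 and 0.11 m and z of pot_green in the frame of colour_box between 0 and 0.009 m and x of pot_purple in the frame of colour_box between -0.036 and 0.036 m and y of pot_purple in the frame of colour_box between -0.11 and 0.11 m and z of pot_purple in the frame of colour_box between 0 and 0.009 m and value of joint lid above 0.5 rad), for 0.2 s.
At the end, for the whole second after the job is handed in: every pot that is there has its cap within 1.5 mm of home and stands upright (within 0.12 rad) at rest on the floor of the box, and the lid is shut to within 0.04 rad (value of joint each of pot_red_cap, pot_blue_cap, pot_yellow_cap, pot_green_cap, pot_purple_cap below 0.0015 m and x of pot_red in the frame of colour_box between -0.036 and 0.036 m and y of pot_red in the frame of colour_box between -0.11 and 0.11 m and z of pot_red in the frame of colour_box between 0 and 0.009 m and angle between each of pot_red, pot_blue, pot_yellow, pot_green, pot_purple's own z axis and vertical below 0.12 rad and x of pot_blue in the frame of colour_box between -0.036 and 0.036 m and y of pot_blue in the frame of colour_box between -0.11 and 0.11 m and z of pot_blue in the frame of colour_box between 0 and 0.009 m and x of pot_yellow in the frame of colour_box between -0.036 and 0.036 m and y of pot_yellow in the frame of colour_box between -0.11 and 0.11 m and z of pot_yellow in the frame of colour_box between 0 and 0.009 m and x of pot_green in the frame of colour_box between -0.036 and 0.036 m and y of pot_green in the frame of colour_box between -0.11 and 0.11 m and z of pot_green in the frame of colour_box between 0 and 0.009 m and x of pot_purple in the frame of colour_box between -0.036 and 0.036 m and y of pot_purple in the frame of colour_box between -0.11 and 0.11 m and z of pot_purple in the frame of colour_box between 0 and 0.009 m and value of joint lid below 0.04 rad and linear speed of each of pot_red, pot_blue, pot_yellow, pot_green, pot_purple below 0.02 m/s); the robot touches nothing.
It fails at once if the lid is slammed (comes down faster than 3 rad/s) (velocity of joint lid below -3 rad/s).
It fails at once if the cutter ring is moved by more than 30 mm (distance of cutter_small from where it was at the start of the episode above 0.03 m).
It fails at once if the larger piping nozzle is moved by more than 30 mm (distance of nozzle_1 from where it was at the start of the episode above 0.03 m).
It fails at once if the smaller piping nozzle is moved by more than 30 mm (distance of nozzle_2 from where it was at the start of the episode above 0.03 m).
Of pot_red, pot_blue, pot_yellow, pot_green, pot_purple only 3 to 4 are there at a start; the rules pass over those that are not, and their reading is None.
At some moment in a run one of pot_red, pot_blue, pot_yellow, pot_green, pot_purple may be knocked a few centimetres aside while the robot is not near it.
It also fails if it takes over 208 s, if anything falls off the work surface, if the arm or the gripper's body presses on something with over 40 N, if the wrist force passes 120 N, or if a joint passes its speed limit or range.

### The arm

A 6-joint arm with a two-finger parallel gripper is mounted at the origin on the work surface; the furniture and walls round the work are solid. World frame = base frame: x ahead of the robot, y to its left, z up, the work surface at z = 0. Lengths are in mm, angles in degrees, forces in N, time in s.
With the tool pointing down it reaches from about 350 to 850 mm from the base axis. Payload 8.1 kg.
Tool frame: the origin (TCP) lies at the very end of the fingers, on their centre line; the grasp point (between the pads) lies 19 mm behind it (r.grasp_offset is the distance from the TCP to the grasp point, in mm); z points along the fingers, y is the line along which they close (so a half turn about z gives the same grasp; the last joint's range is limited). The gripper opens to 85 mm and grips with 20 to 120 N. Pads are 22 mm wide; open, the fingers measure 114 mm over their backs; the gripper's body (76 mm by 85 mm) begins 54 mm behind the grasp point. The pads swing forward as they close: fully open they stand 13 mm farther back than shut.
Start: joints at [-80.122, 7.471, 85.268, -0, 87.261, -4.893], TCP at [152.993, -580.171, 231.292] pointing down, gripper open.
Joint ranges: [-169.43, 169.43], [-51.17, 129.36], [1.28, 143.12], [-76.62, 256.62], [0, 156.53], [-152.29, 152.29]. Speed limits (degrees/s): [136.94, 136.94, 159.86, 180, 180, 180].

### API

Orientations are given as [roll, pitch, yaw] about the fixed x, y, z axes, in that order (R = Rz(yaw) Ry(pitch) Rx(roll)).
In Python, from bench import r gives the robot as it stands.
- The arm moves only by the tool carry_out, never from a script. Its argument "commands" is a list of rows, each an object with "jaw": the finger opening in m, from 0 to 0.0854; "translation": the shift along the tool's x, y, z in m, a list of three; "spin": the turn about the tool's z in rad. A call has exactly 8 rows; each row shifts and turns the commanded pose from where the row before left it, along the tool's axes as they then stand; what a row does not reach is not made up. A row lasts 1/12 s, in which the tool goes at most 41.7 mm and 7.16 degrees, less where a joint would pass 70% of its speed; a pose out of reach is approached as far as the arm can. A call is refused whole if a number of a shift passes 0.0417 or a number of a turn 0.125, either way. A call with a gripper value outside its range is refused whole. The fingers move at their own pace and stop on an object; "squeeze" is the grip in N (left out, the last holds). Time passes only in rows, so rows that do not move let the fingers close, or fill a call up. It gives the time, the measured TCP pose, the force, the opening and the grip force at its end, in the units of the state.
- r.sense(): the state, without advancing time (a new reading comes with each control period).
- r.snapshot(name): name is "scene" or "top"; returns a dict with "pixels" (480x640x3 uint8, blue, green, red), "K" (3x3 intrinsics, pixels), "extrinsics" (4x4, takes a point from camera to world coordinates). Camera axes: x right, y down, z forward; pixel columns grow to the right and rows downward; lengths in mm; the calibration is good to about 2 mm. A picture is of the moment at which its call begins. There is no depth.
- r.hand_in(): hands the job in; it is judged then, once.
Trained networks look in a picture, given as the dict that the camera call returned (one of the last four; its "shot" number tells which), for a name from the list of things; names that differ only in an ending like _2 or _b are one class to them, and where a whole thing is asked for, a point or a joint stands for the part that bears it (a point fixed in the world has none). Each returns a list of dicts, best first, with "score" (0 to 1); they miss things now and then, are a little off and sometimes report something else, mostly with a low value. They report only what shows in the picture. A call takes as long as a camera call.
- r.spot_in(picture, target): "xy" ([column, row] in pixels, amid what is visible of it).
- r.regions_of(picture, target): "pixels" (480x640 bool, what is visible of it) and "xy" ([column, row] in pixels, amid what is visible of it).
- r.landmark_of(picture, target): "xy" ([column, row] in pixels: a listed point, or the origin of a listed thing).
The state is a dict: "time": time; "joint_pos": joint angles; "qd": joint speeds; "joint_efforts": joint torques, N m; "tool_pos": TCP position; "tcp_rot": TCP orientation; "ft_force": force on the tool from outside, world axes, zero at the start; "wrist_torque": the same for the moment, N m; "finger_gap": finger opening in mm; "grip_force": force on a finger pad.
Only numpy, scipy, OpenCV 4.12 (cv2) and the standard library are available. Lean on these libraries where they do the work, as an engineer would, in place of code of your own. Each camera call takes 0.05 s, during which the arm holds its last target. There are 200 camera calls.

## Working session

There is one attempt and no reset: what is moved stays moved. The work goes in short steps, Python scripts to look and compute and a tool call to move; the robot and the scene stay as the last step left them, time stands still between calls to the robot, and variables do not carry over. Pictures are saved under pics/ and viewed, at most 14 in all, crops included, and the job is handed in when it is done.

Besides the shell and the picture viewer there is one more tool, called after "Request:" as name([rows], argument=value, ...), one row to a line, values as JSON. carry_out: Moves the arm, as the interface text tells. Its arguments: {"type":"object","properties":{"commands":{"type":"array","items":{"type":"object","properties":{"jaw":{"type":"number"},"translation":{"type":"array","items":{"type":"number"}},"spin":{"type":"number"}}}},"squeeze":{"type":"number"}},"required":["commands"]}

```bash
ls; mkdir -p pics; cat > h.py <<'E'
import numpy as np, cv2
from bench import r
def ray(s,xy):
    K=np.array(s["K"]);T=np.array(s["extrinsics"])
    d=T[:3,:3]@np.linalg.solve(K,[xy[0],xy[1],1.]);return T[:3,3],d/np.linalg.norm(d)
def atz(s,xy,z):
    o,d=ray(s,xy);return o+d*(z-o[2])/d[2]
def tri(a,b):
    A=0;B=0
    for o,d in(a,b):
        P=np.eye(3)-np.outer(d,d);A=A+P;B=B+P@o
    x=np.linalg.solve(A,B);(o1,d1),(o2,d2)=a,b
    n=np.cross(d1,d2);return x,abs((o2-o1)@n)/np.linalg.norm(n)
def proj(s,p):
    T=np.linalg.inv(np.array(s["extrinsics"]));c=T[:3,:3]@p+T[:3,3];u=np.array(s["K"])@c;return u[:2]/u[2]
E
python3 - <<'E'
from h import *
S=r.snapshot("scene");T=r.snapshot("top")
cv2.imwrite("pics/s0.png",S["pixels"]);cv2.imwrite("pics/t0.png",T["pixels"])
print(np.round(T["extrinsics"],2),np.round(S["extrinsics"],2),T["K"])
for n in "colour_box hinge lid_tab bay1 bay2 bay3 bay4 pot_red pot_blue pot_yellow pot_green pot_purple cutter_small nozzle_1 nozzle_2".split():
    a=r.landmark_of(S,n);b=r.landmark_of(T,n)
    print(n,[(np.round(q["xy"]),round(q["score"],2)) for q in a[:2]],[(np.round(q["xy"]),round(q["score"],2)) for q in b[:2]])
    if a and b:
        x,e=tri(ray(S,a[0]["xy"]),ray(T,b[0]["xy"]));print("   ",np.round(x),round(e,1))
print(r.sense())
E
```

```text
pics
[[-1.00000e-02 -9.90000e-01  1.70000e-01  3.68130e+02]
 [-1.00000e+00  1.00000e-02 -0.00000e+00  1.57100e+01]
 [ 0.00000e+00 -1.70000e-01 -9.90000e-01  1.04075e+03]
 [ 0.00000e+00  0.00000e+00  0.00000e+00  1.00000e+00]] [[ 5.3000e-01 -3.4000e-01  7.8000e-01 -3.2817e+02]
 [-8.5000e-01 -2.3000e-01  4.8000e-01 -5.2187e+02]
 [ 2.0000e-02 -9.1000e-01 -4.1000e-01  5.1586e+02]
 [ 0.0000e+00  0.0000e+00  0.0000e+00  1.0000e+00]] [[456.72238773   0.         318.83818496]
 [  0.         456.72238773 235.13093329]
 [  0.           0.           1.        ]]
colour_box [(array([241., 275.]), 0.83)] [(array([252., 261.]), 0.77), (array([246., 236.]), 0.34)]
    [487. 169.  -8.] 5.4
hinge [(array([255., 241.]), 0.92)] [(array([244., 234.]), 0.76), (array([385., 231.]), 0.64)]
    [543. 180.  41.] 3.3
lid_tab [(array([239., 203.]), 0.76)] []
bay1 [(array([203., 264.]), 0.97), (array([286., 280.]), 0.81)] [(array([295., 252.]), 0.8), (array([216., 278.]), 0.67)]
    [443. 119.  58.] 158.3
bay2 [(array([203., 264.]), 0.97), (array([286., 280.]), 0.81)] [(array([295., 252.]), 0.8), (array([216., 
[... 1199 characters left out ...]
.] 52.3
{'time': 1.6, 'joint_pos': array([-8.01218490e+01,  7.47184159e+00,  8.52683740e+01, -5.86610771e-04,
        8.72618843e+01, -4.89293704e+00]), 'qd': array([ 0.02282153,  0.01814405, -0.03213661, -0.04419927,  0.01972937,
       -0.03502896]), 'joint_efforts': array([ 3.96263504e-04, -5.69304335e+01, -5.00849175e+01, -2.45242863e-04,
        1.28731288e-03,  1.16227523e-05]), 'tool_pos': array([ 152.99299187, -580.16079244,  231.27966681]), 'tcp_rot': array([-1.79997858e+02,  4.04701387e-04,  1.47711161e+01]), 'ft_force': array([-0.2262439 , -0.46082281,  0.39313109]), 'wrist_torque': array([-0.03906517, -0.01415681, -0.00773965]), 'grip_force': 0.0, 'finger_gap': 85.37877836215465}
```

View pics/s0.png

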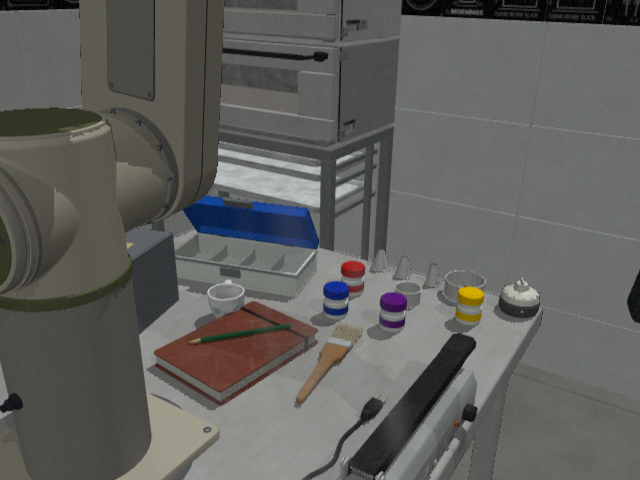

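View pics/t0.png

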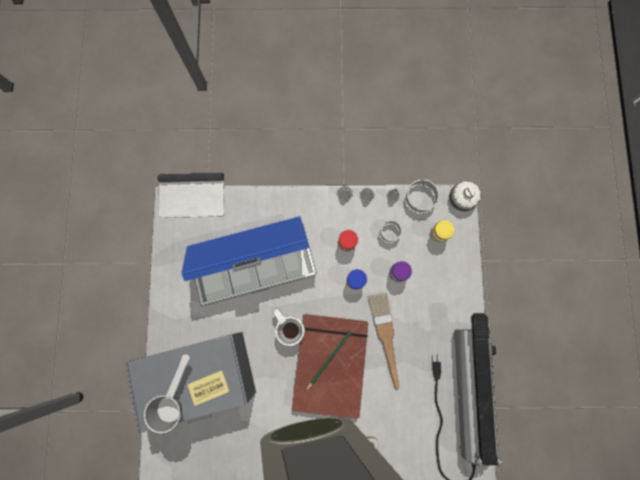

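The scene view shows four pots: red (353,278), blue (336,298), purple (392,311) and yellow (469,305). The top view has them at (348,240), (357,279), (401,271) and (444,231). The half-open blue lid is at (248,248) in the top view, and the box is yawed about 15°. The small cutter is at (389,232) and the nozzles are at row 195. Green is absent, so its low-score hits are false. Next I fit the box, the lid and the pots by silhouette.

```bash
cat >> h.py <<'E'
from scipy.optimize import least_squares, minimize
def hull(s,P):
    m=np.zeros((480,640),np.uint8);q=np.array([proj(s,p) for p in P]);h=cv2.convexHull((q*16).astype(np.int32))
    cv2.fillConvexPoly(m,h,1,cv2.LINE_8,4);return m
def cyl(x,y,z=0,h=53):
    t=np.linspace(0,2*np.pi,24);return [np.array([x+21.2*np.cos(a),y+21.2*np.sin(a),z+k]) for a in t for k in(0,h)]
HS={"red":[(0,7),(172,180)],"blue":[(112,125)],"purple":[(128,160)],"yellow":[(20,32)]}
def pots(S,T,names=("red","blue","purple","yellow"),h=53,out=True):
    res={}
    for n in names:
        ms=[]
        for s in(S,T):
            a=[q for q in r.regions_of(s,"pot_"+n)]
            hsv=cv2.cvtColor(s["pixels"],cv2.COLOR_BGR2HSV);c=np.zeros((480,640),bool)
            for l,u in HS[n]: c|=(hsv[...,0]>=l)&(hsv[...,0]<=u)&(hsv[...,1]>110)&(hsv[...,2]>60)
            a=[(q["pixels"],q["score"],(q["pixels"]&c).sum()/max(1,q["pixels"].sum())) for q in a]
            a=[q for q in a if q[2]>.15 and 80<q[0].sum()<2500]
            ms.append(max(a,key=lambda q:q[1])[0] if a else None)
        if any(m is None for m in ms): print(n,"missed",[m is None for m in ms]);continue
        ce=[np.array([(b.min()+b.max()+1)/2 for b in np.nonzero(m)[::-1]]) for m in ms]
        def f(p):
            o=[]
            for s,c in zip((S,T),ce):
                q=np.array([proj(s,v) for v in cyl(*p,h)]);o+=list((q.min(0)+q.max(0))/2+.5-c)
            return o
        x0=atz(T,ce[1],30);x0[2]=0
        o=least_squares(f,x0);res[n]=o.x;o2=least_squares(lambda p:f([*p,0]),x0[:2])
        if out: print(n,"free z",np.round(o.x,1),"z=0:",np.round(o2.x,1),"res",np.round(o2.fun,1),[int(m.sum()) for m in ms])
        res[n]=o2.x
    return res
E
python3 - <<'E'
from h import *
S=r.snapshot("scene");T=r.snapshot("top")
p=pots(S,T)
def body(x,y,w,a):
    w=np.radians(w);R=np.array([[np.cos(w),-np.sin(w),0],[np.sin(w),np.cos(w),0],[0,0,1]]);t=np.array([x,y,0])
    B=[R@[i*58,j*128,k]+t for i in(-1,1) for j in(-1,1) for k in(0,45)]
    L=[]
    for d in(0,116):
        for j in(-128,128):
            for k in(0,20): L.append(R@[58-d*np.cos(a)+k*np.sin(a),j,45+d*np.sin(a)+k*np.cos(a)]+t)
    return B,L
lm=[];um=[]
for s in(S,T):
    hsv=cv2.cvtColor(s["pixels"],cv2.COLOR_BGR2HSV)
    m=((hsv[...,0]>105)&(hsv[...,0]<125)&(hsv[...,1]>120)).astype(np.uint8)
    n,l,st,_=cv2.connectedComponentsWithStats(m);i=1+st[1:,4].argmax();m=(l==i);lm.append(m)
    b=r.regions_of(s,"colour_box");print([(q["score"],int(q["pixels"].sum()),np.round(q["xy"])) for q in b])
    um.append(m|b[0]["pixels"])
    print("lid px",m.sum(),st[i])
def cost(v):
    B,L=body(*v);c=0
    for s,m,u in zip((S,T),lm,um):
        l=hull(s,L).astype(bool);w=l|hull(s,B).astype(bool)
        c+=(l^m).sum()/m.sum()+(w^u).sum()/u.sum()
    return c
best=None
for a in(.8,.95,1.1):
    o=minimize(cost,[487,169,15,a],method="Nelder-Mead",options=dict(initial_simplex=np.array([487,169,15,a])+np.array([[0]*4,[12,0,0,0],[0,12,0,0],[0,0,4,0],[-5,-5,0,.15]]),maxiter=300))
    print(np.round(o.x,2),o.fun)
    if best is None or o.fun<best.fun:best=o
B,L=body(*best.x)
ims=[]
for s,(u,v) in((S,(150,170)),(T,(150,190))):
    im=cv2.resize(s["pixels"],None,fx=4,fy=4)
    for P,c in((B,(0,255,0)),(L,(0,255,255))):
        q=[tuple((np.array(proj(s,p))*4+2).astype(int)) for p in P]
        for i in range(8):
            for b in(1,2,4):
                if not i&b: cv2.line(im,tuple(map(int,q[i])),tuple(map(int,q[i|b])),c,1)
    for n,xy in p.items():
        q=np.array([proj(s,w)*4+2 for w in cyl(*xy)]).astype(np.int32);cv2.polylines(im,[cv2.convexHull(q)],True,(0,255,0),1)
    ims.append(im[v*4:v*4+560,u*4:u*4+800] if s is S else im[190*4:190*4+560,170*4:170*4+800])
cv2.imwrite("pics/ov.png",cv2.resize(np.hstack(ims),None,fx=.5,fy=.7*1)[:600]);cv2.imwrite("pics/ovS.png",ims[0]);cv2.imwrite("pics/ovT.png",ims[1])
E
```

```text
red free z [529.8 -50.8   3.5] z=0: [531.6 -50. ] res [-0.2  1.3 -0.2 -0.7] [704, 326]
blue free z [442.2 -68.6   2.5] z=0: [443.4 -68. ] res [ 0.1  0.9 -0.4 -0.4] [891, 275]
purple free z [ 459.5 -166.     2.1] z=0: [ 460.7 -165.6] res [-0.1  0.8 -0.1 -0.6] [1008, 343]
yellow free z [ 550.9 -262.5    3.8] z=0: [ 553.3 -262.2] res [-0.1  1.4 -0.4 -0.8] [957, 352]
[(0.63, 11140, array([248., 246.])), (0.54, 306, array([402., 266.])), (0.42, 925, array([466., 304.]))]
lid px 4435 [ 183  195  136   54 4435]
[(0.85, 7650, array([247., 259.])), (0.5, 388, array([442., 230.]))]
lid px 3851 [ 182  217  126   63 3851]
[478.21 159.82  14.66   0.92] 0.4529262929839747
[478.64 159.42  15.3    0.93] 0.4541792945503996
[478.14 159.7   14.74   0.93] 0.44748418568506154
```

View pics/ovT.png

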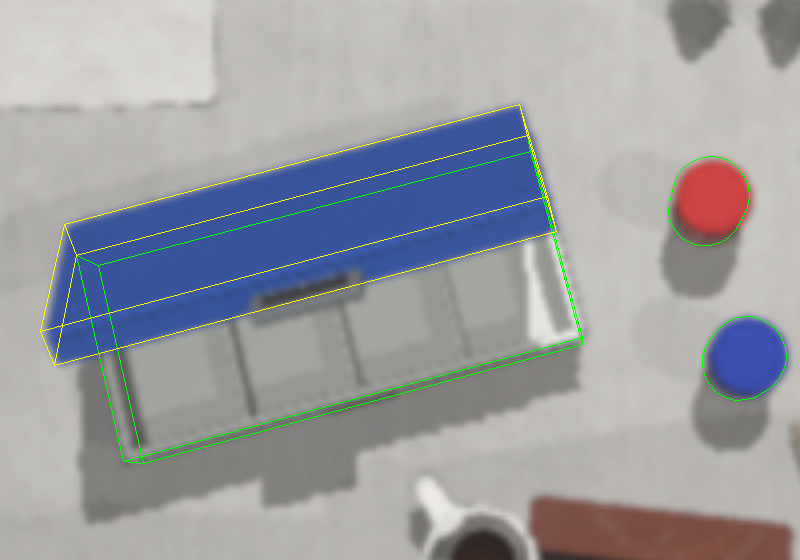

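View pics/ovS.png

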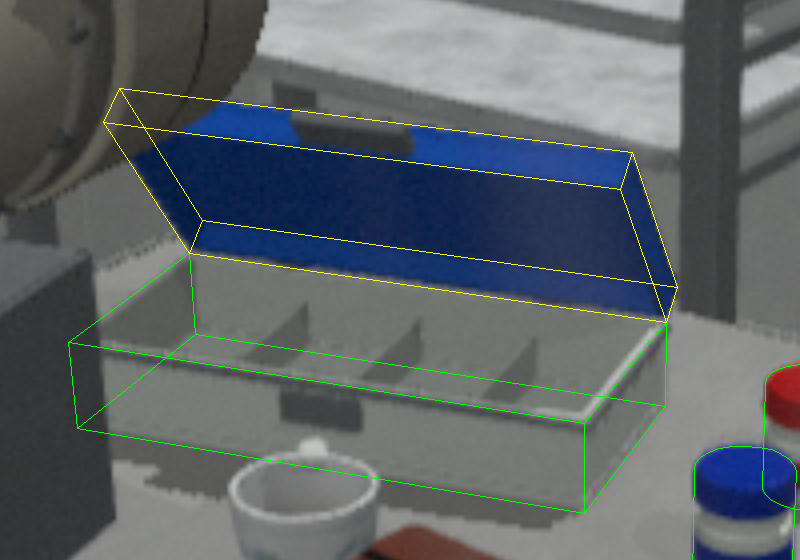

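Request:
carry_out([
  {"jaw":0,"spin":-0.12},
  {"jaw":0,"spin":-0.12},
  {"jaw":0,"spin":-0.12},
  {"jaw":0,"spin":-0.12},
  {"jaw":0,"spin":-0.12},
  {"jaw":0,"spin":-0.12},
  {"jaw":0,"spin":-0.12},
  {"jaw":0,"spin":-0.12},
], squeeze=30)

```text
invalid input
```

Request:
carry_out([
  {"jaw":0,"spin":-0.12},
  {"jaw":0,"spin":-0.12},
  {"jaw":0,"spin":-0.12},
  {"jaw":0,"spin":-0.12},
  {"jaw":0,"spin":-0.13},
  {"jaw":0},
  {"jaw":0},
  {"jaw":0},
])

```text
invalid input
```

Request:
carry_out([
  {"jaw":0,"spin":-0.12,"translation":[0,0,0]},
  {"jaw":0,"spin":-0.12,"translation":[0,0,0]},
  {"jaw":0,"spin":-0.12,"translation":[0,0,0]},
  {"jaw":0,"spin":-0.12,"translation":[0,0,0]},
  {"jaw":0,"spin":-0.12,"translation":[0,0,0]},
  {"jaw":0,"spin":-0.12,"translation":[0,0,0]},
  {"jaw":0,"spin":-0.12,"translation":[0,0,0]},
  {"jaw":0,"spin":-0.12,"translation":[0,0,0]},
], squeeze=30)

```text
time: 2.87
tool_pos: [153.0, -580.2, 231.3]
tcp_rot: [-180.0, -0.0, 70.1]
ft_force: [-0.1, -0.0, 0.4]
finger_gap: 0.0
grip_force: 0.0
```

Request:
carry_out([
  {"jaw":0,"spin":-0.12,"translation":[0,0,0]},
  {"jaw":0,"spin":-0.12,"translation":[0,0,0]},
  {"jaw":0,"spin":-0.12,"translation":[0,0,0]},
  {"jaw":0,"spin":-0.12,"translation":[0,0,0]},
  {"jaw":0,"spin":-0.12,"translation":[0,0,0]},
  {"jaw":0,"spin":-0.01,"translation":[0,0,0]},
  {"jaw":0,"spin":0,"translation":[0,0,0]},
  {"jaw":0,"spin":0,"translation":[0,0,0]},
])

```text
time: 3.53
tool_pos: [153.0, -580.2, 231.3]
tcp_rot: [-180.0, -0.0, 104.5]
ft_force: [0.9, -0.6, 0.1]
finger_gap: -0.0
grip_force: 0.0
```

Request:
carry_out([
  {"jaw":0,"spin":0,"translation":[0.022,0.033,0]},
  {"jaw":0,"spin":0,"translation":[0.022,0.033,0]},
  {"jaw":0,"spin":0,"translation":[0.022,0.033,0]},
  {"jaw":0,"spin":0,"translation":[0.022,0.033,0]},
  {"jaw":0,"spin":0,"translation":[0.022,0.033,0]},
  {"jaw":0,"spin":0,"translation":[0.022,0.033,0]},
  {"jaw":0,"spin":0,"translation":[0.022,0.033,0]},
  {"jaw":0,"spin":0,"translation":[0.022,0.033,0]},
])

```text
time: 4.2
tool_pos: [364.5, -341.3, 231.6]
tcp_rot: [180.0, 0.0, 104.5]
ft_force: [1.0, 0.2, 0.7]
finger_gap: -0.1
grip_force: 0.0
```

Request:
carry_out([
  {"jaw":0,"spin":0,"translation":[0.038,0.014,0]},
  {"jaw":0,"spin":0,"translation":[0.038,0.014,0]},
  {"jaw":0,"spin":0,"translation":[0.038,0.014,0]},
  {"jaw":0,"spin":0,"translation":[0.038,0.014,0]},
  {"jaw":0,"spin":0,"translation":[0.038,0.014,0]},
  {"jaw":0,"spin":0,"translation":[0.038,0.014,0]},
  {"jaw":0,"spin":0,"translation":[0.038,0.014,0]},
  {"jaw":0,"spin":0,"translation":[0.038,0.014,0]},
])

```text
time: 4.87
tool_pos: [394.4, -18.5, 231.7]
tcp_rot: [179.9, 0.0, 104.5]
ft_force: [0.9, 0.0, -0.3]
finger_gap: 0.2
grip_force: 0.0
```

Request:
carry_out([
  {"jaw":0,"spin":0,"translation":[0.02,0.007,0.014]},
  {"jaw":0,"spin":0,"translation":[0.02,0.007,0.014]},
  {"jaw":0,"spin":0,"translation":[0.02,0.007,0.014]},
  {"jaw":0,"spin":0,"translation":[0.02,0.007,0.014]},
  {"jaw":0,"spin":0,"translation":[0.02,0.007,0.014]},
  {"jaw":0,"spin":0,"translation":[0.02,0.007,0.014]},
  {"jaw":0,"spin":0,"translation":[0.02,0.007,0.014]},
  {"jaw":0,"spin":0,"translation":[0,0,0.003]},
])

```text
time: 5.53
tool_pos: [405.1, 130.0, 128.1]
tcp_rot: [-179.9, -0.1, 104.7]
ft_force: [-0.7, 0.5, 0.8]
finger_gap: -0.1
grip_force: 0.0
```

Request:
carry_out([
  {"jaw":0,"spin":0,"translation":[0.002,0.014,0]},
  {"jaw":0,"spin":0,"translation":[0.002,0.014,0]},
  {"jaw":0,"spin":0,"translation":[0.002,0.01,-0.001]},
  {"jaw":0,"spin":0,"translation":[0.002,0.01,-0.002]},
  {"jaw":0,"spin":0,"translation":[0.001,0.01,-0.003]},
  {"jaw":0,"spin":0,"translation":[0,0.01,-0.003]},
  {"jaw":0,"spin":0,"translation":[0,0.01,-0.003]},
  {"jaw":0,"spin":0,"translation":[0,0.01,-0.003]},
])

```text
time: 6.2
tool_pos: [489.6, 158.2, 145.9]
tcp_rot: [-180.0, 0.0, 104.6]
ft_force: [-2.5, 0.2, 1.1]
finger_gap: -0.2
grip_force: 1.1
```

Request:
carry_out([
  {"jaw":0,"spin":0,"translation":[0,0.01,-0.003]},
  {"jaw":0,"spin":0,"translation":[0,0.01,-0.003]},
  {"jaw":0,"spin":0,"translation":[0,0.01,-0.002]},
  {"jaw":0,"spin":0,"translation":[0,0.01,-0.002]},
  {"jaw":0,"spin":0,"translation":[0,0.01,0]},
  {"jaw":0,"spin":0,"translation":[0,0.01,0]},
  {"jaw":0,"spin":0,"translation":[0,0,0]},
  {"jaw":0,"spin":0,"translation":[0,0,0]},
])

```text
time: 6.87
tool_pos: [547.5, 173.4, 155.4]
tcp_rot: [-180.0, 0.0, 104.6]
ft_force: [-0.5, 0.6, 0.4]
finger_gap: 0.0
grip_force: 0.0
```

```bash
python3 - <<'E'
from h import *
S=r.snapshot("scene");cv2.imwrite("pics/s1.png",cv2.resize(S["pixels"][150:330,100:500],None,fx=2,fy=2))
st=r.sense();print(st["ft_force"])
E
```

```text
[-0.89347515  0.76152574 -0.70896951]
```

View pics/s1.png

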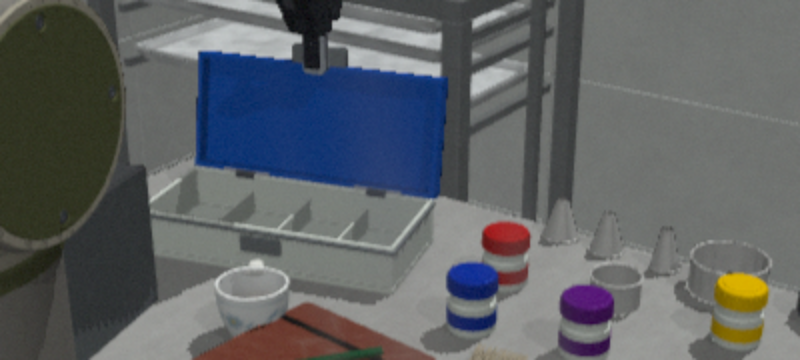

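The lid is upright and slightly past, held by friction, with the finger touching the tab at (315,60) in this crop. Next I press the red cap.

Request:
carry_out([
  {"jaw":0,"spin":0,"translation":[0,-0.036,0]},
  {"jaw":0,"spin":0,"translation":[0,-0.037,0]},
  {"jaw":0,"spin":0,"translation":[-0.035,0,0]},
  {"jaw":0,"spin":0,"translation":[-0.035,0,0]},
  {"jaw":0,"spin":0,"translation":[-0.035,0,0]},
  {"jaw":0,"spin":0,"translation":[-0.035,0,0]},
  {"jaw":0,"spin":0,"translation":[-0.035,0,0]},
  {"jaw":0,"spin":0,"translation":[-0.035,0,0]},
])

```text
time: 7.58
tool_pos: [529.8, -49.6, 155.8]
tcp_rot: [180.0, 0.0, 104.7]
ft_force: [0.7, 1.1, -0.7]
finger_gap: -0.1
grip_force: 0.0
```

Request:
carry_out([
  {"jaw":0,"spin":0,"translation":[-0.002,0,0.025]},
  {"jaw":0,"spin":0,"translation":[0,0,0.025]},
  {"jaw":0,"spin":0,"translation":[0,0,0.025]},
  {"jaw":0,"spin":0,"translation":[0,0,0.013]},
  {"jaw":0,"spin":0,"translation":[0,0,0.008]},
  {"jaw":0,"spin":0,"translation":[0,0,0]},
  {"jaw":0,"spin":0,"translation":[0,0,0]},
  {"jaw":0,"spin":0,"translation":[0,0,0]},
])

```text
time: 8.25
tool_pos: [531.8, -49.8, 61.0]
tcp_rot: [179.9, 0.1, 104.7]
ft_force: [0.6, -0.9, 0.4]
finger_gap: 0.0
grip_force: 0.0
```

```bash
cat >> h.py <<'E'
def delta(*targets):
    st=r.sense();p=np.array(st["tool_pos"]);w=np.radians(st["tcp_rot"][2]);print("tcp",np.round(p,1),"t",round(st["time"],1))
    for t in targets:
        d=np.array(t)-p[:2];print(np.round(t,1),"tx",round(-abs(np.cos(w))*d[0]+np.sin(w)*d[1],1),"ty",round(np.sin(w)*d[0]-np.cos(w)*d[1],1))
def bay(x,y):
    w=np.radians(14.7);return np.array([478.3+x*np.cos(w)-y*np.sin(w),159.7+x*np.sin(w)+y*np.cos(w)])
E
python3 - <<'E'
from h import *
S=r.snapshot("scene");T=r.snapshot("top")
p=pots(S,T)
delta(*p.values())
E
```

```text
red missed [False, True]
blue free z [443.  -68.3   3. ] z=0: [444.5 -67.6] res [ 0.2  1.1 -0.6 -0.4] [873, 353]
purple missed [False, True]
yellow free z [ 549.8 -263.5    4.7] z=0: [ 552.6 -263.2] res [-0.2  1.8 -0.5 -1. ] [886, 376]
tcp [530.6 -49.8  59.4] t 8.8
[444.5 -67.6] tx 4.7 ty -87.8
[ 552.6 -263.2] tx -212.0 ty -33.0
```

Request:
carry_out([
  {"jaw":0,"spin":0,"translation":[0,0,0.004]},
  {"jaw":0,"spin":0,"translation":[0,0,0.003]},
  {"jaw":0,"spin":0,"translation":[0,0,0.002]},
  {"jaw":0,"spin":0,"translation":[0,0,0.002]},
  {"jaw":0,"spin":0,"translation":[0,0,0.002]},
  {"jaw":0,"spin":0,"translation":[0,0,0.001]},
  {"jaw":0,"spin":0,"translation":[0,0,0]},
  {"jaw":0,"spin":0,"translation":[0,0,0]},
])

```text
time: 9.42
tool_pos: [530.7, -49.8, 46.1]
tcp_rot: [-180.0, 0.0, 104.7]
ft_force: [-5.0, 0.3, 11.1]
finger_gap: 0.2
grip_force: 5.2
```

Request:
carry_out([
  {"jaw":0,"spin":0,"translation":[0,0,0.001]},
  {"jaw":0,"spin":0,"translation":[0,0,0.001]},
  {"jaw":0,"spin":0,"translation":[0,0,0]},
  {"jaw":0,"spin":0,"translation":[0,0,0]},
  {"jaw":0,"spin":0,"translation":[0,0,0]},
  {"jaw":0,"spin":0,"translation":[0,0,0]},
  {"jaw":0,"spin":0,"translation":[0,0,0]},
  {"jaw":0,"spin":0,"translation":[0,0,0]},
])

```text
time: 10.08
tool_pos: [531.4, -49.8, 46.1]
tcp_rot: [179.9, 0.0, 104.7]
ft_force: [-11.5, 2.0, 26.9]
finger_gap: 0.1
grip_force: 13.0
```

Request:
carry_out([
  {"jaw":0,"spin":0,"translation":[0,0,-0.005]},
  {"jaw":0.065,"spin":0,"translation":[0,0,-0.03]},
  {"jaw":0.065,"spin":0,"translation":[0,0,0]},
  {"jaw":0.065,"spin":0,"translation":[0,0,0]},
  {"jaw":0.065,"spin":0,"translation":[0,0,0]},
  {"jaw":0.065,"spin":0,"translation":[0,0,0.02]},
  {"jaw":0.065,"spin":0,"translation":[0,0,0.02]},
  {"jaw":0.065,"spin":0,"translation":[0,0,0.02]},
])

```text
time: 10.75
tool_pos: [529.8, -49.6, 16.5]
tcp_rot: [-179.9, -0.0, 104.7]
ft_force: [0.2, -0.1, -0.8]
finger_gap: 65.0
grip_force: 0.0
```

Request:
carry_out([
  {"jaw":0.065,"spin":0,"translation":[0,0,0.014]},
  {"jaw":0.065,"spin":0,"translation":[0,0,0]},
  {"jaw":0.03,"spin":0,"translation":[0,0,0]},
  {"jaw":0.03,"spin":0,"translation":[0,0,0]},
  {"jaw":0.03,"spin":0,"translation":[0,0,0]},
  {"jaw":0.03,"spin":0,"translation":[0,0,0]},
  {"jaw":0.03,"spin":0,"translation":[0,0,0]},
  {"jaw":0.03,"spin":0,"translation":[0,0,0]},
])

```text
time: 11.42
tool_pos: [531.0, -49.9, 4.9]
tcp_rot: [179.9, 0.0, 104.7]
ft_force: [-0.7, 0.2, -0.9]
finger_gap: 41.7
grip_force: 30.4
```

```bash
python3 - <<'E'
from h import *
for i,y in enumerate((-92,-31,31,92)): print(i+1,np.round(bay(0,y),1))
delta(bay(0,-92),bay(0,-31))
E
```

```text
1 [501.6  70.7]
2 [486.2 129.7]
3 [470.4 189.7]
4 [455.  248.7]
tcp [531.  -49.9   4.9] t 11.4
[501.6  70.7] tx 124.1 ty 2.2
[486.2 129.7] tx 185.1 ty 2.2
```

Request:
carry_out([
  {"jaw":0.03,"spin":0,"translation":[0,0,-0.015]},
  {"jaw":0.03,"spin":0,"translation":[0,0,-0.02]},
  {"jaw":0.03,"spin":0,"translation":[0,0,-0.02]},
  {"jaw":0.03,"spin":0,"translation":[0,0,-0.02]},
  {"jaw":0.03,"spin":0,"translation":[0,0,0]},
  {"jaw":0.03,"spin":0,"translation":[0,0,0]},
  {"jaw":0.03,"spin":0,"translation":[0,0,0]},
  {"jaw":0.03,"spin":0,"translation":[0,0,0]},
])

```text
time: 12.08
tool_pos: [529.5, -49.6, 77.8]
tcp_rot: [-179.9, -0.1, 104.7]
ft_force: [-0.7, -0.6, -0.8]
finger_gap: 41.5
grip_force: 30.6
```

Request:
carry_out([
  {"jaw":0.03,"spin":0,"translation":[0.025,0.002,0]},
  {"jaw":0.03,"spin":0,"translation":[0.025,0,0]},
  {"jaw":0.03,"spin":0,"translation":[0.025,0,0]},
  {"jaw":0.03,"spin":0,"translation":[0.025,0,0]},
  {"jaw":0.03,"spin":0,"translation":[0.024,0,0]},
  {"jaw":0.03,"spin":0,"translation":[0,0,0]},
  {"jaw":0.03,"spin":0,"translation":[0,0,0.02]},
  {"jaw":0.03,"spin":0,"translation":[0,0,0.02]},
])

```text
time: 12.75
tool_pos: [501.7, 71.0, 39.1]
tcp_rot: [179.9, 0.0, 104.8]
ft_force: [-1.1, -0.5, -1.5]
finger_gap: 41.4
grip_force: 30.6
```

Request:
carry_out([
  {"jaw":0.03,"spin":0,"translation":[0,0,0.015]},
  {"jaw":0.03,"spin":0,"translation":[0,0,0.008]},
  {"jaw":0.03,"spin":0,"translation":[0,0,0.004]},
  {"jaw":0.03,"spin":0,"translation":[0,0,0]},
  {"jaw":0.03,"spin":0,"translation":[0,0,0]},
  {"jaw":0.03,"spin":0,"translation":[0,0,0]},
  {"jaw":0.03,"spin":0,"translation":[0,0,0]},
  {"jaw":0.03,"spin":0,"translation":[0,0,0]},
])

```text
time: 13.42
tool_pos: [501.8, 70.6, 13.2]
tcp_rot: [179.9, 0.0, 104.7]
ft_force: [0.1, -0.4, -0.4]
finger_gap: 41.9
grip_force: 30.6
```

Lower 3 mm, release, lift.

Request:
carry_out([
  {"jaw":0.03,"spin":0,"translation":[0,0,0.002]},
  {"jaw":0.03,"spin":0,"translation":[0,0,0.001]},
  {"jaw":0.03,"spin":0,"translation":[0,0,0.001]},
  {"jaw":0.03,"spin":0,"translation":[0,0,0]},
  {"jaw":0.06,"spin":0,"translation":[0,0,0]},
  {"jaw":0.06,"spin":0,"translation":[0,0,0]},
  {"jaw":0.06,"spin":0,"translation":[0,0,0]},
  {"jaw":0.06,"spin":0,"translation":[0,0,0]},
])

```text
time: 14.08
tool_pos: [500.9, 70.7, 8.1]
tcp_rot: [-180.0, -0.0, 104.7]
ft_force: [1.0, -0.9, -0.5]
finger_gap: 60.1
grip_force: 0.0
```

Request:
carry_out([
  {"jaw":0.06,"spin":0,"translation":[0,0,-0.02]},
  {"jaw":0.06,"spin":0,"translation":[0,0,-0.03]},
  {"jaw":0,"spin":0,"translation":[0,0,-0.035]},
  {"jaw":0,"spin":0,"translation":[0,0,0]},
  {"jaw":0,"spin":0,"translation":[-0.03,-0.02,0]},
  {"jaw":0,"spin":0,"translation":[-0.03,-0.02,0]},
  {"jaw":0,"spin":0,"translation":[-0.03,-0.02,0]},
  {"jaw":0,"spin":0,"translation":[-0.03,-0.02,0]},
])

```text
time: 14.75
tool_pos: [453.5, -66.8, 93.2]
tcp_rot: [180.0, 0.0, 104.8]
ft_force: [0.1, -0.1, -0.5]
finger_gap: 0.1
grip_force: 0.0
```

```bash
python3 - <<'E'
from h import *
S=r.snapshot("scene");T=r.snapshot("top")
p=pots(S,T,("blue","purple","yellow"))
delta(*p.values())
cv2.imwrite("pics/t2.png",cv2.resize(T["pixels"][180:330,160:480],None,fx=2.5,fy=2.5))
E
```

```text
blue free z [437.4 -65.5   5.1] z=0: [439.9 -64.2] res [-2.4  2.2  2.  -2.8] [936, 83]
purple missed [False, True]
yellow free z [ 547.2 -269.9    8.5] z=0: [ 552.4 -269.3] res [ 3.3  2.3 -5.2  0.5] [908, 122]
tcp [454.4 -64.7  93.2] t 15.2
[439.9 -64.2] tx 4.2 ty -14.0
[ 552.4 -269.3] tx -222.8 ty 42.4
```

View pics/t2.png

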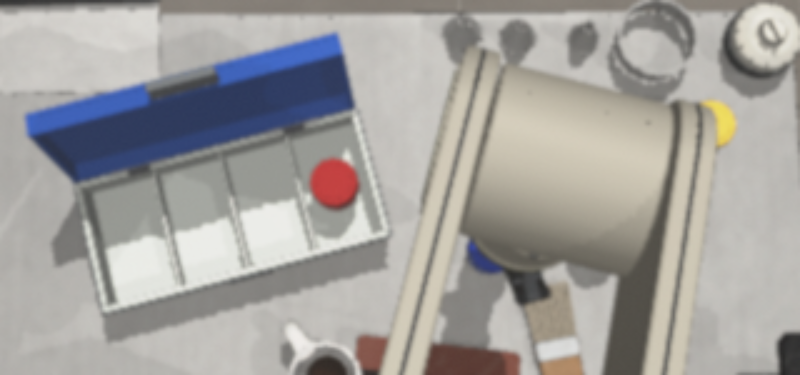

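The top crop shows red upright in bay 1 at (334,183) with the lid clear. The arm hides most of blue and yellow, so for blue I use the earlier consistent fit (444,-68).

Request:
carry_out([
  {"jaw":0,"spin":0,"translation":[0,-0.011,0.01]},
  {"jaw":0,"spin":0,"translation":[0,0,0.02]},
  {"jaw":0,"spin":0,"translation":[0,0,0.007]},
  {"jaw":0,"spin":0,"translation":[0,0,0.003]},
  {"jaw":0,"spin":0,"translation":[0,0,0.002]},
  {"jaw":0,"spin":0,"translation":[0,0,0.002]},
  {"jaw":0,"spin":0,"translation":[0,0,0.002]},
  {"jaw":0,"spin":0,"translation":[0,0,0.002]},
])

```text
time: 15.82
tool_pos: [444.1, -68.5, 45.8]
tcp_rot: [179.9, 0.0, 104.7]
ft_force: [-4.9, 2.4, 28.7]
finger_gap: -0.4
grip_force: 15.0
```

Request:
carry_out([
  {"jaw":0,"spin":0,"translation":[0,0,0.001]},
  {"jaw":0,"spin":0,"translation":[0,0,0]},
  {"jaw":0,"spin":0,"translation":[0,0,0]},
  {"jaw":0,"spin":0,"translation":[0,0,0]},
  {"jaw":0,"spin":0,"translation":[0,0,0]},
  {"jaw":0,"spin":0,"translation":[0,0,0]},
  {"jaw":0,"spin":0,"translation":[0,0,0]},
  {"jaw":0,"spin":0,"translation":[0,0,0]},
])

```text
time: 16.48
tool_pos: [444.4, -68.6, 46.0]
tcp_rot: [179.9, 0.0, 104.7]
ft_force: [-6.0, 3.1, 15.3]
finger_gap: -0.3
grip_force: 7.4
```

Request:
carry_out([
  {"jaw":0,"spin":0,"translation":[0,0,-0.005]},
  {"jaw":0.065,"spin":0,"translation":[0,0,-0.03]},
  {"jaw":0.065,"spin":0,"translation":[0,0,0]},
  {"jaw":0.065,"spin":0,"translation":[0,0,0]},
  {"jaw":0.065,"spin":0,"translation":[0,0,0]},
  {"jaw":0.065,"spin":0,"translation":[0,0,0.02]},
  {"jaw":0.065,"spin":0,"translation":[0,0,0.02]},
  {"jaw":0.065,"spin":0,"translation":[0,0,0.02]},
])

```text
time: 17.15
tool_pos: [443.0, -68.4, 17.9]
tcp_rot: [-180.0, -0.0, 104.7]
ft_force: [0.9, -0.2, -0.0]
finger_gap: 65.0
grip_force: 0.0
```

Request:
carry_out([
  {"jaw":0.065,"spin":0,"translation":[0,0,0.014]},
  {"jaw":0.065,"spin":0,"translation":[0,0,0]},
  {"jaw":0.03,"spin":0,"translation":[0,0,0]},
  {"jaw":0.03,"spin":0,"translation":[0,0,0]},
  {"jaw":0.03,"spin":0,"translation":[0,0,0]},
  {"jaw":0.03,"spin":0,"translation":[0,0,0]},
  {"jaw":0.03,"spin":0,"translation":[0,0,0]},
  {"jaw":0.03,"spin":0,"translation":[0,0,0]},
])

```text
time: 17.82
tool_pos: [443.9, -68.6, 5.9]
tcp_rot: [179.9, 0.0, 104.7]
ft_force: [0.3, 0.5, -2.1]
finger_gap: 41.5
grip_force: 30.4
```

Request:
carry_out([
  {"jaw":0.03,"spin":0,"translation":[0,0,-0.015]},
  {"jaw":0.03,"spin":0,"translation":[0,0,-0.025]},
  {"jaw":0.03,"spin":0,"translation":[0,0,-0.025]},
  {"jaw":0.03,"spin":0,"translation":[0,0,-0.02]},
  {"jaw":0.03,"spin":0,"translation":[0,0,0]},
  {"jaw":0.03,"spin":0,"translation":[0,0,0]},
  {"jaw":0.03,"spin":0,"translation":[0,0,0]},
  {"jaw":0.03,"spin":0,"translation":[0,0,0]},
])

```text
time: 18.48
tool_pos: [442.4, -68.2, 88.8]
tcp_rot: [-179.9, -0.1, 104.7]
ft_force: [0.0, -0.4, -0.5]
finger_gap: 41.4
grip_force: 30.6
```

```bash
python3 - <<'E'
from h import *
delta(bay(0,-31),bay(0,31))
E
```

```text
tcp [442.4 -68.2  88.8] t 18.5
[486.2 129.7] tx 180.3 ty 92.6
[470.4 189.7] tx 242.3 ty 92.7
```

Request:
carry_out([
  {"jaw":0.03,"spin":0,"translation":[0.03,0.016,0]},
  {"jaw":0.03,"spin":0,"translation":[0.03,0.016,0]},
  {"jaw":0.03,"spin":0,"translation":[0.03,0.015,0]},
  {"jaw":0.03,"spin":0,"translation":[0.03,0.015,0]},
  {"jaw":0.03,"spin":0,"translation":[0.03,0.015,0]},
  {"jaw":0.03,"spin":0,"translation":[0.03,0.015,0]},
  {"jaw":0.03,"spin":0,"translation":[0,0,0]},
  {"jaw":0.03,"spin":0,"translation":[0,0,0.02]},
])

```text
time: 19.15
tool_pos: [488.8, 131.2, 72.4]
tcp_rot: [179.8, 0.0, 104.9]
ft_force: [0.7, -0.1, -1.0]
finger_gap: 41.8
grip_force: 30.7
```

Request:
carry_out([
  {"jaw":0.03,"spin":0,"translation":[0,0,0.02]},
  {"jaw":0.03,"spin":0,"translation":[0,0,0.02]},
  {"jaw":0.03,"spin":0,"translation":[0,0,0.01]},
  {"jaw":0.03,"spin":0,"translation":[0,0,0.005]},
  {"jaw":0.03,"spin":0,"translation":[0,0,0]},
  {"jaw":0.03,"spin":0,"translation":[0,0,0]},
  {"jaw":0.03,"spin":0,"translation":[0,0,0]},
  {"jaw":0.03,"spin":0,"translation":[0,0,0]},
])

```text
time: 19.82
tool_pos: [487.8, 129.0, 16.6]
tcp_rot: [179.9, 0.0, 104.7]
ft_force: [0.1, 0.3, -1.2]
finger_gap: 42.1
grip_force: 30.7
```

Request:
carry_out([
  {"jaw":0.03,"spin":0,"translation":[0,0,0.002]},
  {"jaw":0.03,"spin":0,"translation":[0,0,0.002]},
  {"jaw":0.03,"spin":0,"translation":[0,0,0.001]},
  {"jaw":0.03,"spin":0,"translation":[0,0,0]},
  {"jaw":0.06,"spin":0,"translation":[0,0,0]},
  {"jaw":0.06,"spin":0,"translation":[0,0,0]},
  {"jaw":0.06,"spin":0,"translation":[0,0,0]},
  {"jaw":0.06,"spin":0,"translation":[0,0,0]},
])

```text
time: 20.48
tool_pos: [486.6, 128.9, 10.2]
tcp_rot: [-180.0, 0.0, 104.7]
ft_force: [-0.5, 0.5, 0.4]
finger_gap: 60.0
grip_force: 0.0
```

Request:
carry_out([
  {"jaw":0.06,"spin":0,"translation":[0,0,-0.02]},
  {"jaw":0.06,"spin":0,"translation":[0,0,-0.03]},
  {"jaw":0,"spin":0,"translation":[0,0,-0.035]},
  {"jaw":0,"spin":0,"translation":[0,0,0]},
  {"jaw":0,"spin":0,"translation":[-0.032,-0.01,0]},
  {"jaw":0,"spin":0,"translation":[-0.032,-0.01,0]},
  {"jaw":0,"spin":0,"translation":[-0.032,-0.01,0]},
  {"jaw":0,"spin":0,"translation":[-0.032,-0.01,0]},
])

```text
time: 21.15
tool_pos: [480.4, -6.2, 95.4]
tcp_rot: [180.0, 0.0, 104.8]
ft_force: [0.7, -0.6, 0.3]
finger_gap: 0.4
grip_force: 0.0
```

```bash
cat >> h.py <<'E'
def pot1(s,n):
    for q in r.regions_of(s,"pot_"+n):
        m=q["pixels"];hsv=cv2.cvtColor(s["pixels"],cv2.COLOR_BGR2HSV);c=0
        for l,u in HS[n]: c=c|((hsv[...,0]>=l)&(hsv[...,0]<=u)&(hsv[...,1]>110))
        if m.sum()<80 or (c&m).sum()<.15*m.sum(): continue
        ce=np.array([(b.min()+b.max()+1)/2 for b in np.nonzero(m)[::-1]])
        f=lambda p:(lambda a:(a.min(0)+a.max(0))/2+.5-ce)(np.array([proj(s,v) for v in cyl(*p)]))
        return least_squares(f,atz(s,ce,25)[:2]).x,int(m.sum())
E
python3 - <<'E'
from h import *
S=r.snapshot("scene");T=r.snapshot("top")
for n in("purple","yellow"): print(n,"scene",pot1(S,n),"top",pot1(T,n))
delta([460,-166],[551.5,-263])
E
```

```text
purple scene (array([ 464.25930212, -163.18620661]), 1006) top (array([ 460.50412973, -169.2330641 ]), 330)
yellow scene (array([ 556.47462539, -261.22359496]), 911) top (array([ 551.35901951, -264.17654043]), 403)
tcp [480.6  -4.4  95.2] t 21.4
[ 460 -166] tx -151.1 ty -61.0
[ 551.5 -263. ] tx -268.2 ty 2.8
```

Request:
carry_out([
  {"jaw":0,"spin":0,"translation":[-0.03,-0.012,0]},
  {"jaw":0,"spin":0,"translation":[-0.03,-0.012,0]},
  {"jaw":0,"spin":0,"translation":[-0.03,-0.012,0]},
  {"jaw":0,"spin":0,"translation":[-0.03,-0.012,0]},
  {"jaw":0,"spin":0,"translation":[-0.031,-0.013,0]},
  {"jaw":0,"spin":0,"translation":[0,0,0.01]},
  {"jaw":0,"spin":0,"translation":[0,0,0.02]},
  {"jaw":0,"spin":0,"translation":[0,0,0.006]},
])

```text
time: 22.12
tool_pos: [459.0, -165.2, 56.8]
tcp_rot: [-179.9, -0.1, 104.7]
ft_force: [0.1, 0.6, -0.9]
finger_gap: 0.4
grip_force: 0.0
```

Request:
carry_out([
  {"jaw":0,"spin":0,"translation":[0,0,0.004]},
  {"jaw":0,"spin":0,"translation":[0,0,0.003]},
  {"jaw":0,"spin":0,"translation":[0,0,0.002]},
  {"jaw":0,"spin":0,"translation":[0,0,0.002]},
  {"jaw":0,"spin":0,"translation":[0,0,0.002]},
  {"jaw":0,"spin":0,"translation":[0,0,0.001]},
  {"jaw":0,"spin":0,"translation":[0,0,0]},
  {"jaw":0,"spin":0,"translation":[0,0,0]},
])

```text
time: 22.78
tool_pos: [460.6, -166.2, 46.1]
tcp_rot: [179.9, 0.0, 104.8]
ft_force: [-1.0, 2.3, 4.8]
finger_gap: 0.0
grip_force: 2.6
```

Request:
carry_out([
  {"jaw":0,"spin":0,"translation":[0,0,0.001]},
  {"jaw":0,"spin":0,"translation":[0,0,0.001]},
  {"jaw":0,"spin":0,"translation":[0,0,0]},
  {"jaw":0,"spin":0,"translation":[0,0,0]},
  {"jaw":0,"spin":0,"translation":[0,0,0]},
  {"jaw":0,"spin":0,"translation":[0,0,0]},
  {"jaw":0,"spin":0,"translation":[0,0,0]},
  {"jaw":0,"spin":0,"translation":[0,0,0]},
])

```text
time: 23.45
tool_pos: [461.2, -166.5, 46.0]
tcp_rot: [179.9, 0.0, 104.8]
ft_force: [-8.5, 4.6, 21.9]
finger_gap: 0.2
grip_force: 11.4
```

Request:
carry_out([
  {"jaw":0,"spin":0,"translation":[0,0,-0.005]},
  {"jaw":0.065,"spin":0,"translation":[0,0,-0.03]},
  {"jaw":0.065,"spin":0,"translation":[0,0,0]},
  {"jaw":0.065,"spin":0,"translation":[0,0,0]},
  {"jaw":0.065,"spin":0,"translation":[0,0,0]},
  {"jaw":0.065,"spin":0,"translation":[0,0,0.02]},
  {"jaw":0.065,"spin":0,"translation":[0,0,0.02]},
  {"jaw":0.065,"spin":0,"translation":[0,0,0.02]},
])

```text
time: 24.12
tool_pos: [459.4, -166.2, 16.8]
tcp_rot: [-180.0, -0.0, 104.7]
ft_force: [-0.8, 0.5, -0.4]
finger_gap: 64.8
grip_force: 0.0
```

Request:
carry_out([
  {"jaw":0.065,"spin":0,"translation":[0,0,0.014]},
  {"jaw":0.065,"spin":0,"translation":[0,0,0]},
  {"jaw":0.03,"spin":0,"translation":[0,0,0]},
  {"jaw":0.03,"spin":0,"translation":[0,0,0]},
  {"jaw":0.03,"spin":0,"translation":[0,0,0]},
  {"jaw":0.03,"spin":0,"translation":[0,0,0]},
  {"jaw":0.03,"spin":0,"translation":[0,0,0]},
  {"jaw":0.03,"spin":0,"translation":[0,0,0]},
])

```text
time: 24.78
tool_pos: [460.4, -166.8, 4.9]
tcp_rot: [180.0, 0.0, 104.7]
ft_force: [-0.6, 0.2, -0.9]
finger_gap: 41.6
grip_force: 30.4
```

Request:
carry_out([
  {"jaw":0.03,"spin":0,"translation":[0,0,-0.015]},
  {"jaw":0.03,"spin":0,"translation":[0,0,-0.025]},
  {"jaw":0.03,"spin":0,"translation":[0,0,-0.025]},
  {"jaw":0.03,"spin":0,"translation":[0,0,-0.02]},
  {"jaw":0.03,"spin":0,"translation":[0,0,0]},
  {"jaw":0.03,"spin":0,"translation":[0,0,0]},
  {"jaw":0.03,"spin":0,"translation":[0,0,0]},
  {"jaw":0.03,"spin":0,"translation":[0,0,0]},
])

```text
time: 25.45
tool_pos: [458.9, -166.1, 87.8]
tcp_rot: [-179.9, -0.1, 104.7]
ft_force: [-0.3, -0.6, 0.1]
finger_gap: 41.5
grip_force: 30.7
```

```bash
python3 - <<'E'
from h import *
delta(bay(0,31))
E
```

```text
tcp [ 458.9 -166.1   87.8] t 25.4
[470.4 189.7] tx 341.1 ty 101.6
```

Request:
carry_out([
  {"jaw":0.03,"spin":0,"translation":[0.034,0.01,0]},
  {"jaw":0.03,"spin":0,"translation":[0.034,0.01,0]},
  {"jaw":0.03,"spin":0,"translation":[0.034,0.01,0]},
  {"jaw":0.03,"spin":0,"translation":[0.034,0.01,0]},
  {"jaw":0.03,"spin":0,"translation":[0.034,0.01,0]},
  {"jaw":0.03,"spin":0,"translation":[0.034,0.01,0]},
  {"jaw":0.03,"spin":0,"translation":[0.034,0.01,0]},
  {"jaw":0.03,"spin":0,"translation":[0.034,0.01,0]},
])

```text
time: 26.12
tool_pos: [466.8, 118.4, 87.8]
tcp_rot: [-179.9, -0.0, 104.7]
ft_force: [1.3, 0.1, -1.3]
finger_gap: 41.6
grip_force: 30.7
```

Request:
carry_out([
  {"jaw":0.03,"spin":0,"translation":[0.034,0.01,0]},
  {"jaw":0.03,"spin":0,"translation":[0.034,0.01,0]},
  {"jaw":0.03,"spin":0,"translation":[0,0,0]},
  {"jaw":0.03,"spin":0,"translation":[0,0,0.02]},
  {"jaw":0.03,"spin":0,"translation":[0,0,0.02]},
  {"jaw":0.03,"spin":0,"translation":[0,0,0.015]},
  {"jaw":0.03,"spin":0,"translation":[0,0,0]},
  {"jaw":0.03,"spin":0,"translation":[0,0,0]},
])

```text
time: 26.78
tool_pos: [468.4, 187.0, 32.4]
tcp_rot: [-179.7, 0.0, 104.7]
ft_force: [0.8, 0.4, -0.8]
finger_gap: 41.6
grip_force: 30.8
```

Request:
carry_out([
  {"jaw":0.03,"spin":0,"translation":[0,0,0.01]},
  {"jaw":0.03,"spin":0,"translation":[0,0,0.006]},
  {"jaw":0.03,"spin":0,"translation":[0,0,0.002]},
  {"jaw":0.03,"spin":0,"translation":[0,0,0]},
  {"jaw":0.03,"spin":0,"translation":[0,0,0]},
  {"jaw":0.03,"spin":0,"translation":[0,0,0]},
  {"jaw":0.03,"spin":0,"translation":[0,0,0]},
  {"jaw":0.03,"spin":0,"translation":[0,0,0]},
])

```text
time: 27.45
tool_pos: [470.6, 187.8, 16.7]
tcp_rot: [180.0, -0.0, 104.7]
ft_force: [0.4, -0.7, -0.4]
finger_gap: 41.7
grip_force: 30.8
```

Request:
carry_out([
  {"jaw":0.03,"spin":0,"translation":[0,0,0.002]},
  {"jaw":0.03,"spin":0,"translation":[0,0,0.002]},
  {"jaw":0.03,"spin":0,"translation":[0,0,0.002]},
  {"jaw":0.03,"spin":0,"translation":[0,0,0]},
  {"jaw":0.06,"spin":0,"translation":[0,0,0]},
  {"jaw":0.06,"spin":0,"translation":[0,0,0]},
  {"jaw":0.06,"spin":0,"translation":[0,0,0]},
  {"jaw":0.06,"spin":0,"translation":[0,0,0]},
])

```text
time: 28.12
tool_pos: [470.4, 187.7, 10.4]
tcp_rot: [180.0, 0.0, 104.7]
ft_force: [0.3, -0.5, -0.0]
finger_gap: 60.0
grip_force: 0.0
```

Request:
carry_out([
  {"jaw":0.06,"spin":0,"translation":[0,0,-0.02]},
  {"jaw":0.06,"spin":0,"translation":[0,0,-0.03]},
  {"jaw":0,"spin":0,"translation":[0,0,-0.035]},
  {"jaw":0,"spin":0,"translation":[0,0,0]},
  {"jaw":0,"spin":0,"translation":[-0.035,-0.01,0]},
  {"jaw":0,"spin":0,"translation":[-0.035,-0.01,0]},
  {"jaw":0,"spin":0,"translation":[-0.035,-0.01,0]},
  {"jaw":0,"spin":0,"translation":[-0.035,-0.01,0]},
])

```text
time: 28.78
tool_pos: [467.1, 40.9, 95.5]
tcp_rot: [179.9, 0.0, 104.8]
ft_force: [0.7, 0.4, 0.8]
finger_gap: 0.1
grip_force: 0.0
```

Request:
carry_out([
  {"jaw":0,"spin":0,"translation":[-0.035,0,0]},
  {"jaw":0,"spin":0,"translation":[-0.035,0,0]},
  {"jaw":0,"spin":0,"translation":[-0.035,0,0]},
  {"jaw":0,"spin":0,"translation":[-0.035,0,0]},
  {"jaw":0,"spin":0,"translation":[0,0,0]},
  {"jaw":0,"spin":0,"translation":[0,0,0]},
  {"jaw":0,"spin":0,"translation":[0,0,0]},
  {"jaw":0,"spin":0,"translation":[0,0,0]},
])

```text
time: 29.45
tool_pos: [502.4, -92.3, 95.1]
tcp_rot: [-180.0, -0.0, 104.8]
ft_force: [-0.7, 0.9, -0.0]
finger_gap: -0.5
grip_force: 0.0
```

```bash
python3 - <<'E'
from h import *
S=r.snapshot("scene");T=r.snapshot("top")
print("scene",pot1(S,"yellow"),"top",pot1(T,"yellow"))
pots(S,T,("yellow",))
delta([552,-263])
cv2.imwrite("pics/t3.png",cv2.resize(np.vstack([T["pixels"][180:330,160:480],S["pixels"][170:320,180:500]]),None,fx=2,fy=2)[:600])
E
```

```text
scene (array([ 554.34002013, -261.12152561]), 874) top None
yellow missed [False, True]
tcp [502.7 -92.6  95.3] t 29.8
[ 552 -263] tx -177.3 ty 4.2
```

View pics/t3.png

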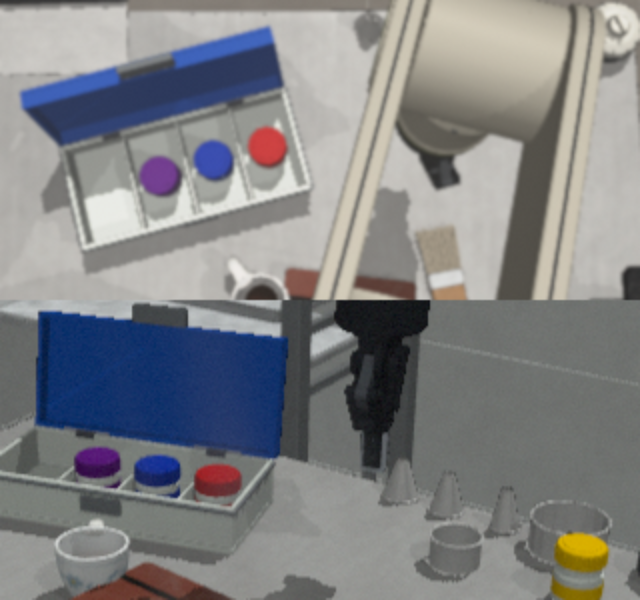

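Red, blue and purple stand in bays 1 to 3 with their caps low and the lid open. Yellow has not moved, at (580,565) in the lower half of this crop. Next I press the yellow cap.

Request:
carry_out([
  {"jaw":0,"spin":0,"translation":[-0.035,0.002,0]},
  {"jaw":0,"spin":0,"translation":[-0.035,0.002,0]},
  {"jaw":0,"spin":0,"translation":[-0.035,0,0]},
  {"jaw":0,"spin":0,"translation":[-0.035,0,0]},
  {"jaw":0,"spin":0,"translation":[-0.037,0,0]},
  {"jaw":0,"spin":0,"translation":[0,0,0.01]},
  {"jaw":0,"spin":0,"translation":[0,0,0.02]},
  {"jaw":0,"spin":0,"translation":[0,0,0.006]},
])

```text
time: 30.42
tool_pos: [550.3, -263.2, 56.5]
tcp_rot: [-179.9, -0.1, 104.7]
ft_force: [-0.4, 0.4, -0.8]
finger_gap: -0.1
grip_force: 0.0
```

Request:
carry_out([
  {"jaw":0,"spin":0,"translation":[0,0,0.004]},
  {"jaw":0,"spin":0,"translation":[0,0,0.003]},
  {"jaw":0,"spin":0,"translation":[0,0,0.002]},
  {"jaw":0,"spin":0,"translation":[0,0,0.002]},
  {"jaw":0,"spin":0,"translation":[0,0,0.002]},
  {"jaw":0,"spin":0,"translation":[0,0,0.001]},
  {"jaw":0,"spin":0,"translation":[0,0,0.001]},
  {"jaw":0,"spin":0,"translation":[0,0,0]},
])

```text
time: 31.08
tool_pos: [552.5, -263.4, 46.1]
tcp_rot: [179.9, 0.1, 104.8]
ft_force: [-3.6, 2.5, 9.6]
finger_gap: 0.0
grip_force: 5.1
```

Request:
carry_out([
  {"jaw":0,"spin":0,"translation":[0,0,0.001]},
  {"jaw":0,"spin":0,"translation":[0,0,0]},
  {"jaw":0,"spin":0,"translation":[0,0,0]},
  {"jaw":0,"spin":0,"translation":[0,0,0]},
  {"jaw":0,"spin":0,"translation":[0,0,0]},
  {"jaw":0,"spin":0,"translation":[0,0,0]},
  {"jaw":0,"spin":0,"translation":[0,0,0]},
  {"jaw":0,"spin":0,"translation":[0,0,0]},
])

```text
time: 31.75
tool_pos: [552.7, -263.6, 46.1]
tcp_rot: [179.9, 0.1, 104.8]
ft_force: [-5.6, 4.8, 16.6]
finger_gap: 0.0
grip_force: 8.3
```

Request:
carry_out([
  {"jaw":0,"spin":0,"translation":[0,0,-0.005]},
  {"jaw":0.06,"spin":0,"translation":[0,0,-0.03]},
  {"jaw":0.06,"spin":0,"translation":[0,0,0]},
  {"jaw":0.06,"spin":0,"translation":[0,0,0]},
  {"jaw":0.06,"spin":0,"translation":[0,0,0]},
  {"jaw":0.06,"spin":0,"translation":[0,0,0.02]},
  {"jaw":0.06,"spin":0,"translation":[0,0,0.02]},
  {"jaw":0.06,"spin":0,"translation":[0,0,0.02]},
])

```text
time: 32.42
tool_pos: [551.2, -263.1, 16.8]
tcp_rot: [-180.0, -0.0, 104.7]
ft_force: [-1.0, 0.1, -1.1]
finger_gap: 59.6
grip_force: 0.0
```

Request:
carry_out([
  {"jaw":0.06,"spin":0,"translation":[0,0,0.014]},
  {"jaw":0.06,"spin":0,"translation":[0,0,0]},
  {"jaw":0.03,"spin":0,"translation":[0,0,0]},
  {"jaw":0.03,"spin":0,"translation":[0,0,0]},
  {"jaw":0.03,"spin":0,"translation":[0,0,0]},
  {"jaw":0.03,"spin":0,"translation":[0,0,0]},
  {"jaw":0.03,"spin":0,"translation":[0,0,0]},
  {"jaw":0.03,"spin":0,"translation":[0,0,0]},
])

```text
time: 33.08
tool_pos: [552.0, -263.7, 5.1]
tcp_rot: [180.0, 0.0, 104.7]
ft_force: [-1.2, -0.1, -1.2]
finger_gap: 41.9
grip_force: 30.4
```

Request:
carry_out([
  {"jaw":0.03,"spin":0,"translation":[0,0,-0.015]},
  {"jaw":0.03,"spin":0,"translation":[0,0,-0.025]},
  {"jaw":0.03,"spin":0,"translation":[0,0,-0.03]},
  {"jaw":0.03,"spin":0,"translation":[0,0,-0.03]},
  {"jaw":0.03,"spin":0,"translation":[0,0,0]},
  {"jaw":0.03,"spin":0,"translation":[0,0,0]},
  {"jaw":0.03,"spin":0,"translation":[0,0,0]},
  {"jaw":0.03,"spin":0,"translation":[0,0,0]},
])

```text
time: 33.75
tool_pos: [550.6, -262.9, 102.7]
tcp_rot: [-179.9, -0.1, 104.7]
ft_force: [0.4, 0.1, -1.7]
finger_gap: 41.6
grip_force: 30.6
```

```bash
python3 - <<'E'
from h import *
delta(bay(0,92))
S=r.snapshot("scene");T=r.snapshot("top")
for n in("red","blue","purple"): print(n,pot1(S,n),pot1(T,n))
E
```

```text
tcp [ 550.6 -262.9  102.7] t 33.8
[455.  248.7] tx 519.1 ty 37.5
red (array([525.40346211,  86.44629318]), 424) (array([500.33814602,  69.71083705]), 318)
blue (array([508.93392628, 147.1388406 ]), 421) (array([486.16901701, 129.86456364]), 332)
purple (array([491.23502784, 206.42905665]), 373) (array([469.83372409, 188.54943849]), 346)
```

Request:
carry_out([
  {"jaw":0.03,"spin":0,"translation":[0.0325,0.002,0]},
  {"jaw":0.03,"spin":0,"translation":[0.0325,0.002,0]},
  {"jaw":0.03,"spin":0,"translation":[0.0325,0.002,0]},
  {"jaw":0.03,"spin":0,"translation":[0.0325,0.002,0]},
  {"jaw":0.03,"spin":0,"translation":[0.0325,0.002,0]},
  {"jaw":0.03,"spin":0,"translation":[0.0325,0.002,0]},
  {"jaw":0.03,"spin":0,"translation":[0.0325,0.002,0]},
  {"jaw":0.03,"spin":0,"translation":[0.0325,0.002,0]},
])

```text
time: 34.82
tool_pos: [500.5, -6.5, 104.5]
tcp_rot: [180.0, 0.0, 104.7]
ft_force: [-0.4, 1.2, -1.0]
finger_gap: 41.7
grip_force: 30.7
```

Request:
carry_out([
  {"jaw":0.03,"spin":0,"translation":[0.0325,0.003,0]},
  {"jaw":0.03,"spin":0,"translation":[0.0325,0.003,0]},
  {"jaw":0.03,"spin":0,"translation":[0.0325,0.003,0]},
  {"jaw":0.03,"spin":0,"translation":[0.0325,0.003,0]},
  {"jaw":0.03,"spin":0,"translation":[0.0325,0.003,0]},
  {"jaw":0.03,"spin":0,"translation":[0.0325,0.003,0]},
  {"jaw":0.03,"spin":0,"translation":[0.0325,0.003,0]},
  {"jaw":0.03,"spin":0,"translation":[0.0325,0.0,0]},
])

```text
time: 35.48
tool_pos: [455.1, 250.6, 104.6]
tcp_rot: [179.9, -0.0, 104.7]
ft_force: [1.0, 1.2, -0.4]
finger_gap: 41.5
grip_force: 30.7
```

Request:
carry_out([
  {"jaw":0.03,"spin":0,"translation":[0,0,0]},
  {"jaw":0.03,"spin":0,"translation":[0,0,0]},
  {"jaw":0.03,"spin":0,"translation":[0,0,0]},
  {"jaw":0.03,"spin":0,"translation":[0,0,0.02]},
  {"jaw":0.03,"spin":0,"translation":[0,0,0.01]},
  {"jaw":0.03,"spin":0,"translation":[0,0,0]},
  {"jaw":0.03,"spin":0,"translation":[0,0,0]},
  {"jaw":0.03,"spin":0,"translation":[0,0,0]},
])

```text
time: 36.15
tool_pos: [455.5, 248.3, 74.6]
tcp_rot: [-180.0, 0.0, 104.7]
ft_force: [-0.3, -0.2, -1.2]
finger_gap: 41.9
grip_force: 30.7
```

```bash
python3 - <<'E'
from h import *
delta(bay(0,92))
E
```

```text
tcp [455.5 248.3  74.6] t 36.1
[455.  248.7] tx 0.5 ty -0.5
```

Down to 11: 63.5 mm.

Request:
carry_out([
  {"jaw":0.03,"spin":0,"translation":[0,0,0.02]},
  {"jaw":0.03,"spin":0,"translation":[0,0,0.02]},
  {"jaw":0.03,"spin":0,"translation":[0,0,0.01]},
  {"jaw":0.03,"spin":0,"translation":[0,0,0.006]},
  {"jaw":0.03,"spin":0,"translation":[0,0,0.002]},
  {"jaw":0.03,"spin":0,"translation":[0,0,0]},
  {"jaw":0.03,"spin":0,"translation":[0,0,0]},
  {"jaw":0.03,"spin":0,"translation":[0,0,0]},
])

```text
time: 36.82
tool_pos: [456.1, 249.3, 17.5]
tcp_rot: [179.9, -0.0, 104.7]
ft_force: [0.1, -0.0, -0.4]
finger_gap: 42.1
grip_force: 30.7
```

Request:
carry_out([
  {"jaw":0.03,"spin":0,"translation":[0,0,0.002]},
  {"jaw":0.03,"spin":0,"translation":[0,0,0.002]},
  {"jaw":0.03,"spin":0,"translation":[0,0,0.002]},
  {"jaw":0.03,"spin":0,"translation":[0,0,0]},
  {"jaw":0.06,"spin":0,"translation":[0,0,0]},
  {"jaw":0.06,"spin":0,"translation":[0,0,0]},
  {"jaw":0.06,"spin":0,"translation":[0,0,0]},
  {"jaw":0.06,"spin":0,"translation":[0,0,0]},
])

```text
time: 37.48
tool_pos: [455.4, 248.9, 10.5]
tcp_rot: [180.0, -0.0, 104.7]
ft_force: [0.1, 0.2, 0.2]
finger_gap: 59.5
grip_force: 0.0
```

Request:
carry_out([
  {"jaw":0.06,"spin":0,"translation":[0,0,-0.02]},
  {"jaw":0.06,"spin":0,"translation":[0,0,-0.03]},
  {"jaw":0,"spin":0,"translation":[0,0,-0.035]},
  {"jaw":0,"spin":0,"translation":[0,0,-0.02]},
  {"jaw":0,"spin":0,"translation":[-0.03,-0.035,-0.01]},
  {"jaw":0,"spin":0,"translation":[-0.03,-0.03,-0.02]},
  {"jaw":0,"spin":0,"translation":[-0.03,0,-0.035]},
  {"jaw":0,"spin":0,"translation":[0,0,-0.035]},
])

```text
time: 38.15
tool_pos: [417.4, 152.6, 206.7]
tcp_rot: [-179.7, 0.1, 104.6]
ft_force: [1.5, 0.4, 0.3]
finger_gap: -0.1
grip_force: 0.0
```

```bash
python3 - <<'E'
from h import *
S=r.snapshot("scene");T=r.snapshot("top")
for n in("red","blue","purple","yellow"): print(n,pot1(T,n))
print(r.landmark_of(S,"lid_tab")[:1],r.landmark_of(T,"lid_tab")[:1])
delta(bay(0,0))
cv2.imwrite("pics/t4.png",cv2.resize(np.vstack([T["pixels"][180:330,160:480],S["pixels"][170:320,150:470]]),None,fx=2,fy=2)[:600])
E
```

```text
red (array([499.21163422,  69.70844862]), 329)
blue (array([526.65065342, 109.04161751]), 4384)
purple None
yellow None
[{'xy': [262.8, 177.2], 'score': 0.93}] [{'xy': [232.2, 216.6], 'score': 0.95}]
tcp [419.1 156.7 207. ] t 38.5
[478.3 159.7] tx -12.2 ty 58.0
```

View pics/t4.png

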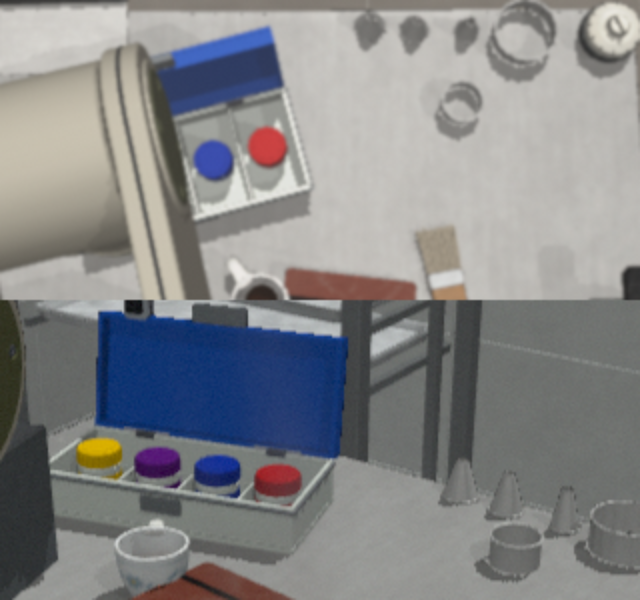

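The scene view shows yellow, purple, blue and red all seated in their bays at (100,455), (157,465), (217,472) and (278,480), with caps low and the lid up. The cutter and nozzles are untouched. Next I go over and behind the lid.

Request:
carry_out([
  {"jaw":0,"spin":0,"translation":[-0.003,0.025,-0.005]},
  {"jaw":0,"spin":0,"translation":[-0.003,0.025,0]},
  {"jaw":0,"spin":0,"translation":[-0.003,0.025,0]},
  {"jaw":0,"spin":0,"translation":[-0.003,0.025,0]},
  {"jaw":0,"spin":0,"translation":[0,0.025,0]},
  {"jaw":0,"spin":0,"translation":[0,0.025,0]},
  {"jaw":0,"spin":0,"translation":[0,0.025,0]},
  {"jaw":0,"spin":0,"translation":[0,0.025,0]},
])

```text
time: 39.22
tool_pos: [616.8, 196.4, 211.4]
tcp_rot: [-179.8, -0.0, 104.8]
ft_force: [-0.4, -0.2, 0.5]
finger_gap: -0.0
grip_force: 0.0
```

Request:
carry_out([
  {"jaw":0,"spin":0,"translation":[0,0,0]},
  {"jaw":0,"spin":0,"translation":[0,0,0]},
  {"jaw":0,"spin":0,"translation":[0,0,0.02]},
  {"jaw":0,"spin":0,"translation":[0,0,0.02]},
  {"jaw":0,"spin":0,"translation":[0,0,0.02]},
  {"jaw":0,"spin":0,"translation":[0,0,0]},
  {"jaw":0,"spin":0,"translation":[0,0,0]},
  {"jaw":0,"spin":0,"translation":[0,0,0]},
])

```text
time: 39.88
tool_pos: [616.3, 196.0, 154.7]
tcp_rot: [180.0, 0.0, 104.7]
ft_force: [0.9, 0.2, 0.2]
finger_gap: 0.2
grip_force: 0.0
```

```bash
python3 - <<'E'
from h import *
p=r.sense()["tool_pos"];w=np.radians(14.7);d=p[:2]-bay(0,0)
bx,by=d[0]*np.cos(w)+d[1]*np.sin(w),-d[0]*np.sin(w)+d[1]*np.cos(w);print("box",np.round([bx,by,p[2]],1),r.sense()["ft_force"])
for a in np.arange(1.8,-.01,-.1):
    print(round(a,2),np.round([58-100*np.cos(a)+20*np.sin(a)+14.5,45+100*np.sin(a)+20*np.cos(a)],1))
T=r.snapshot("top")
for n in("red","blue","purple","yellow"): print(n,pot1(T,n))
print([np.round(bay(0,y)) for y in(-92,-31,31,92)])
E
```

```text
box [1.427e+02 1.000e-01 1.547e+02] [0.90452091 0.22727143 0.20418817]
1.8 [114.7 137.8]
1.7 [105.2 141.6]
1.6 [ 95.4 144.4]
1.5 [ 85.4 146.2]
1.4 [ 75.2 146.9]
1.3 [ 65.  146.7]
1.2 [ 54.9 145.5]
1.1 [ 45.  143.2]
1.0 [ 35.3 140. ]
0.9 [ 26.  135.8]
0.8 [ 17.2 130.7]
0.7 [  8.9 124.7]
0.6 [  1.3 118. ]
0.5 [ -5.7 110.5]
0.4 [-11.8 102.4]
0.3 [-17.1  93.7]
0.2 [-21.5  84.5]
0.1 [-25.   74.9]
-0.0 [-27.5  65. ]
red (array([501.46508129,  69.71322634]), 293)
blue (array([487.28220908, 128.76363428]), 340)
purple None
yellow None
[array([502.,  71.]), array([486., 130.]), array([470., 190.]), array([455., 249.])]
```

Request:
carry_out([
  {"jaw":0,"spin":0,"translation":[0,-0.013,0.002]},
  {"jaw":0,"spin":0,"translation":[0,-0.01,0.002]},
  {"jaw":0,"spin":0,"translation":[0,-0.007,0.001]},
  {"jaw":0,"spin":0,"translation":[0,-0.006,0.001]},
  {"jaw":0,"spin":0,"translation":[0,-0.006,0.001]},
  {"jaw":0,"spin":0,"translation":[0,-0.006,0]},
  {"jaw":0,"spin":0,"translation":[0,-0.006,0]},
  {"jaw":0,"spin":0,"translation":[0,-0.006,0]},
])

```text
time: 40.8
tool_pos: [564.0, 182.0, 153.9]
tcp_rot: [179.1, 0.0, 104.7]
ft_force: [7.0, 2.5, 26.2]
finger_gap: -0.1
grip_force: 13.2
```

Request:
carry_out([
  {"jaw":0,"spin":0,"translation":[0,-0.005,0]},
  {"jaw":0,"spin":0,"translation":[0,-0.005,0]},
  {"jaw":0,"spin":0,"translation":[0,-0.005,0]},
  {"jaw":0,"spin":0,"translation":[0,-0.005,0.001]},
  {"jaw":0,"spin":0,"translation":[0,-0.005,0.001]},
  {"jaw":0,"spin":0,"translation":[0,-0.005,0.001]},
  {"jaw":0,"spin":0,"translation":[0,-0.005,0.001]},
  {"jaw":0,"spin":0,"translation":[0,-0.005,0.001]},
])

```text
time: 41.47
tool_pos: [527.2, 172.3, 153.6]
tcp_rot: [178.8, 0.0, 104.7]
ft_force: [-6.9, -1.2, 52.6]
finger_gap: 0.1
grip_force: 26.5
```

```bash
cat >> h.py <<'E'
def box():
    st=r.sense();p=st["tool_pos"];w=np.radians(14.7);d=p[:2]-bay(0,0)
    print("box",np.round([d[0]*np.cos(w)+d[1]*np.sin(w),-d[0]*np.sin(w)+d[1]*np.cos(w),p[2]],1),np.round(st["ft_force"],1))
E
python3 - <<'E'
from h import *
box()
S=r.snapshot("scene");cv2.imwrite("pics/s5.png",cv2.resize(S["pixels"][150:330,130:450],None,fx=2,fy=2))
E
```

```text
box [ 50.5  -0.2 153.6] [-6.9 -1.2 52.6]
```

View pics/s5.png

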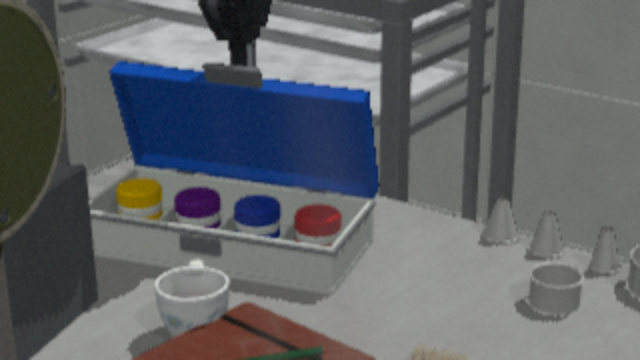

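The lid is leaning forward but the vertical force is unexpectedly high at 52 N. I estimate the lid angle before going on.

```bash
cat >> h.py <<'E'
def lidpts(a):
    return [np.array([*bay(58-d*np.cos(a)+k*np.sin(a),j),45+d*np.sin(a)+k*np.cos(a)]) for d in(0,116) for j in(-128,128) for k in(0,20)]
def lidang(ss):
    ms=[]
    for s in ss:
        hsv=cv2.cvtColor(s["pixels"],cv2.COLOR_BGR2HSV)
        m=((hsv[...,0]>105)&(hsv[...,0]<125)&(hsv[...,1]>120)).astype(np.uint8)
        n,l,st,_=cv2.connectedComponentsWithStats(m);ms.append(l==1+st[1:,4].argmax())
    for s,m in zip(ss,ms):
        A=np.arange(0,1.96,.025);c=[(hull(s,lidpts(a)).astype(bool)^m).sum()/m.sum() for a in A];i=int(np.argmin(c));print("lid",round(A[i],3),round(c[i],2))
E
python3 - <<'E'
from h import *
S=r.snapshot("scene");T=r.snapshot("top");lidang((S,T));box()
a=r.landmark_of(S,"lid_tab");b=r.landmark_of(T,"lid_tab");print(a[:1],b[:1])
if a and b: print(tri(ray(S,a[0]["xy"]),ray(T,b[0]["xy"])),bay(0,0))
cv2.imwrite("pics/t6.png",cv2.resize(T["pixels"][190:320,170:330],None,fx=4,fy=4))
E
```

```text
lid 1.225 0.08
lid 1.35 1.88
box [ 49.6  -0.3 153.4] [-9.7 -1.3 52.4]
[{'xy': [244.8, 185.7], 'score': 0.94}] []
```

View pics/t6.png

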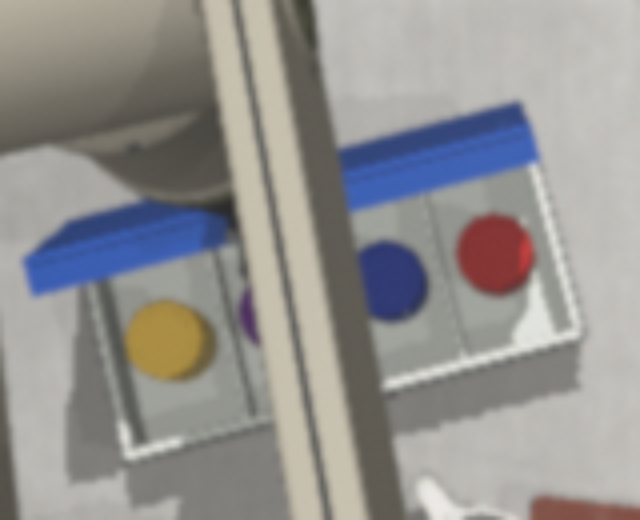

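Lid is at about 1.22 rad. The force points along the lid toward the hinge, so the flared finger is bearing on the end of the tab. I back off and push beside the tab instead, at box y ≈ -60.

Request:
carry_out([
  {"jaw":0,"spin":0,"translation":[0,0,-0.005]},
  {"jaw":0,"spin":0,"translation":[0,0.005,-0.01]},
  {"jaw":0,"spin":0,"translation":[0,0.01,-0.015]},
  {"jaw":0,"spin":0,"translation":[0,0.01,-0.02]},
  {"jaw":0,"spin":0,"translation":[-0.03,0,0]},
  {"jaw":0,"spin":0,"translation":[-0.03,0,0]},
  {"jaw":0,"spin":0,"translation":[0,0,0]},
  {"jaw":0,"spin":0,"translation":[0,0,0]},
])

```text
time: 42.38
tool_pos: [559.4, 117.5, 191.5]
tcp_rot: [-180.0, -0.0, 104.6]
ft_force: [0.1, -0.1, 0.1]
finger_gap: 0.0
grip_force: 0.0
```

```bash
python3 - <<'E'
from h import *
S=r.snapshot("scene");T=r.snapshot("top");lidang((S,T));box()
E
```

```text
lid 1.225 0.08
lid 1.325 1.44
box [ 67.6 -59.8 191.2] [0.8 0.5 0.8]
```

Request:
carry_out([
  {"jaw":0,"spin":0,"translation":[0,0,0.02]},
  {"jaw":0,"spin":0,"translation":[0,0,0.02]},
  {"jaw":0,"spin":0,"translation":[0,-0.003,0.002]},
  {"jaw":0,"spin":0,"translation":[0,-0.006,0]},
  {"jaw":0,"spin":0,"translation":[0,-0.005,0.001]},
  {"jaw":0,"spin":0,"translation":[0,-0.005,0.001]},
  {"jaw":0,"spin":0,"translation":[0,-0.005,0.001]},
  {"jaw":0,"spin":0,"translation":[0,0,0]},
])

```text
time: 43.15
tool_pos: [535.6, 112.7, 147.6]
tcp_rot: [179.9, 0.0, 104.7]
ft_force: [-0.6, -0.7, -0.7]
finger_gap: 0.4
grip_force: 0.0
```

```bash
python3 - <<'E'
from h import *
S=r.snapshot("scene");lidang((S,));box()
E
```

```text
lid 1.15 0.09
box [ 43.7 -60.2 147.5] [-0.3 -0.4  0.6]
```

Request:
carry_out([
  {"jaw":0,"spin":0,"translation":[0,-0.004,0.001]},
  {"jaw":0,"spin":0,"translation":[0,-0.004,0.001]},
  {"jaw":0,"spin":0,"translation":[0,-0.004,0.001]},
  {"jaw":0,"spin":0,"translation":[0,-0.004,0.002]},
  {"jaw":0,"spin":0,"translation":[0,-0.004,0.002]},
  {"jaw":0,"spin":0,"translation":[0,-0.004,0.002]},
  {"jaw":0,"spin":0,"translation":[0,-0.004,0.002]},
  {"jaw":0,"spin":0,"translation":[0,0,0.001]},
])

```text
time: 43.87
tool_pos: [507.9, 105.3, 134.0]
tcp_rot: [-179.9, -0.0, 104.7]
ft_force: [0.1, 1.0, 2.4]
finger_gap: -0.0
grip_force: 1.0
```

```bash
python3 - <<'E'
from h import *
S=r.snapshot("scene");lidang((S,));box()
E
```

```text
lid 0.85 0.13
box [ 15.1 -60.1 133.9] [0.2 0.5 0.4]
```

Request:
carry_out([
  {"jaw":0,"spin":0,"translation":[0,-0.004,0.003]},
  {"jaw":0,"spin":0,"translation":[0,-0.004,0.003]},
  {"jaw":0,"spin":0,"translation":[0,-0.004,0.004]},
  {"jaw":0,"spin":0,"translation":[0,-0.003,0.004]},
  {"jaw":0,"spin":0,"translation":[0,-0.003,0.004]},
  {"jaw":0,"spin":0,"translation":[0,-0.003,0.004]},
  {"jaw":0,"spin":0,"translation":[0,-0.003,0.004]},
  {"jaw":0,"spin":0,"translation":[0,-0.003,0.004]},
])

```text
time: 44.58
tool_pos: [482.2, 98.6, 103.9]
tcp_rot: [-180.0, -0.0, 104.7]
ft_force: [-0.5, -0.7, 3.7]
finger_gap: -0.1
grip_force: 1.0
```

Request:
carry_out([
  {"jaw":0,"spin":0,"translation":[0,-0.003,0.004]},
  {"jaw":0,"spin":0,"translation":[0,-0.003,0.004]},
  {"jaw":0,"spin":0,"translation":[0,-0.002,0.004]},
  {"jaw":0,"spin":0,"translation":[0,-0.002,0.004]},
  {"jaw":0,"spin":0,"translation":[0,-0.002,0.004]},
  {"jaw":0,"spin":0,"translation":[0,-0.001,0.004]},
  {"jaw":0,"spin":0,"translation":[0,-0.001,0.004]},
  {"jaw":0,"spin":0,"translation":[0,0,0]},
])

```text
time: 45.25
tool_pos: [468.4, 95.0, 75.4]
tcp_rot: [-179.9, -0.0, 104.7]
ft_force: [-0.7, -0.1, -0.4]
finger_gap: -0.2
grip_force: 0.0
```

```bash
python3 - <<'E'
from h import *
S=r.snapshot("scene");lidang((S,));box()
E
```

```text
lid 0.15 0.17
box [-25.6 -60.1  75.9] [-0.2 -0.7  0.2]
```

Now down to 65 and a slight press.

Request:
carry_out([
  {"jaw":0,"spin":0,"translation":[0,-0.001,0.003]},
  {"jaw":0,"spin":0,"translation":[0,-0.001,0.003]},
  {"jaw":0,"spin":0,"translation":[0,0,0.002]},
  {"jaw":0,"spin":0,"translation":[0,0,0.002]},
  {"jaw":0,"spin":0,"translation":[0,0,0.001]},
  {"jaw":0,"spin":0,"translation":[0,0,0.001]},
  {"jaw":0,"spin":0,"translation":[0,0,0]},
  {"jaw":0,"spin":0,"translation":[0,0,0]},
])

```text
time: 45.97
tool_pos: [467.0, 94.5, 65.0]
tcp_rot: [-179.9, 0.0, 104.7]
ft_force: [-6.4, -1.2, 8.5]
finger_gap: 0.2
grip_force: 4.2
```

Request:
carry_out([
  {"jaw":0,"spin":0,"translation":[0,0,0.001]},
  {"jaw":0,"spin":0,"translation":[0,0,0.001]},
  {"jaw":0,"spin":0,"translation":[0,0,0]},
  {"jaw":0,"spin":0,"translation":[0,0,0]},
  {"jaw":0,"spin":0,"translation":[0,0,0]},
  {"jaw":0,"spin":0,"translation":[0,0,0]},
  {"jaw":0,"spin":0,"translation":[0,0,0]},
  {"jaw":0,"spin":0,"translation":[0,0,0]},
])

```text
time: 46.63
tool_pos: [467.1, 94.5, 64.7]
tcp_rot: [-180.0, 0.0, 104.7]
ft_force: [-14.9, -2.2, 26.8]
finger_gap: -0.3
grip_force: 13.4
```

Request:
carry_out([
  {"jaw":0,"spin":0,"translation":[0,0,-0.005]},
  {"jaw":0,"spin":0,"translation":[0,0,-0.02]},
  {"jaw":0,"spin":0,"translation":[0,0,-0.035]},
  {"jaw":0,"spin":0,"translation":[-0.035,0,-0.015]},
  {"jaw":0,"spin":0,"translation":[-0.035,0,0]},
  {"jaw":0,"spin":0,"translation":[-0.035,0,0]},
  {"jaw":0,"spin":0,"translation":[0,0,0]},
  {"jaw":0,"spin":0,"translation":[0,0,0]},
])

```text
time: 47.3
tool_pos: [494.2, -8.4, 137.5]
tcp_rot: [180.0, 0.0, 104.5]
ft_force: [0.1, 0.6, 0.4]
finger_gap: 0.6
grip_force: 0.0
```

```bash
python3 - <<'E'
from h import *
S=r.snapshot("scene");T=r.snapshot("top");lidang((S,T));box()
cv2.imwrite("pics/s7.png",cv2.resize(np.vstack([T["pixels"][180:330,160:480],S["pixels"][170:320,150:470]]),None,fx=2,fy=2)[:600])
E
```

```text
lid 0.025 0.09
lid 0.0 0.59
box [ -27.4 -164.7  137.1] [-0.1 -0.2 -0.5]
```

View pics/s7.png

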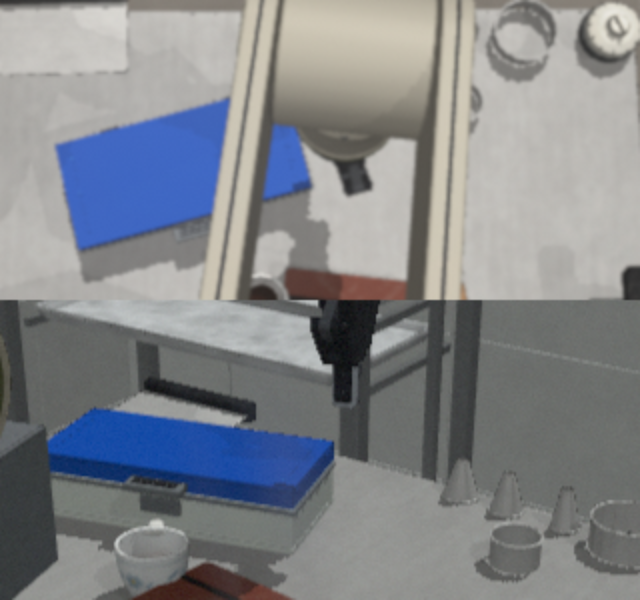

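The lid is flat on the box along its whole rim, the arm is clear, and the cutter and nozzles are in place.

```bash
python3 -c "
from bench import r
print(r.hand_in())"
```

```text
the job is handed in; nothing more can be done
None
```

The job is handed in: the red, blue, purple and yellow pots (no green) are capped and upright in their bays, the lid is shut, and the cutter ring and nozzles were not moved; the hand-in returned no verdict.

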